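# Clean the train track's centre rail

## Task

Get the toy railway's track cleaned: first turn the controller's speed knob fully anticlockwise to off, and put every wagon that stands on the track away in the open drawer, standing on its wheels. Then take the cleaning pen and draw its felt tip lightly and slowly, a few centimetres a second, along the centre rail from the buffer stop to the level crossing, keeping on the rail all the way, and finally lay the pen back flat in its tray. Leave the other things on the shelf (crane car, glass dome, parts box and so on) where they are.

Things in the scene. Friction and masses are not known exactly. Their poses are not given: they have to be found in the camera images.
- box_van: wooden box van with a flat grey roof, 58 mm high, 96 mm long (104 with couplings), sides 42 mm apart, 0.12 to 0.26 kg, low centre of mass; one of 2 to 4 wagons on the track (may be absent). Origin: centre of its wheel bottoms; x along it, z up. Wheels do not roll: it slides. Grip it across its sides at mid-length, 30 to 42 mm above the origin
- tank_wagon: tank wagon, a lying aluminium cylinder 42 mm thick on a chassis, 66 mm high, 96 mm long (104 with couplings), sides 42 mm apart, 0.12 to 0.26 kg, low centre of mass; one of 2 to 4 wagons on the track (may be absent). Origin: centre of its wheel bottoms; x along it, z up. Wheels do not roll: it slides. Grip it across its sides at mid-length, 30 to 42 mm above the origin
- timber_wagon: open grey wagon loaded with three fixed logs, 50 mm high, 96 mm long (104 with couplings), sides 42 mm apart, 0.12 to 0.26 kg, low centre of mass; one of 2 to 4 wagons on the track (may be absent). Origin: centre of its wheel bottoms; x along it, z up. Wheels do not roll: it slides. Grip it across its sides at mid-length, 30 to 42 mm above the origin
- brake_van: dark wooden brake van with a 56 mm long cabin, end platforms and a grey roof, 56 mm high, 96 mm long (104 with couplings), sides 42 mm apart, 0.12 to 0.26 kg, low centre of mass; one of 2 to 4 wagons on the track (may be absent). Origin: centre of its wheel bottoms; x along it, z up. Wheels do not roll: it slides. Grip it across its sides at mid-length, 30 to 42 mm above the origin
- drawer_in (a point): centre of the exposed floor of the open drawer (grey lining) of the low grey drawer unit beyond the track. x points away from the robot, y along the drawer front, z up. Inner walls: front 74 mm off along -x, sides 164 mm along y, 60 mm high (front panel 69 mm); the unit's face, 83 mm above this floor, begins 80 to 90 mm along +x, the floor runs on 35 mm under it
- stock_drawer (a joint): how far the drawer is pushed in from fully open, m (0 to 0.01 at the start, 0.17 = shut); it takes about 4 N to slide and need not be moved
- controller: black train controller box, 140 x 100 x 45 mm, with an aluminium top; origin: centre of its foot; x points away from the robot at yaw 0
- throttle (a joint): speed knob on the controller's top: angle in rad, 0 = off = end stop fully anticlockwise seen from above, growing clockwise to 4.6. Friction 0.05 N m; stays where it is left
- throttle_grip (a point): point on the knob's axis in the middle of its grip bar, which is 42 mm long, 14 mm thick and reaches 7 mm above this point; a disc 22 mm in radius lies 23 mm below it. The point's axes turn with the knob: its x axis lies along the bar (along the controller's x axis at angle 0)
- pen: track-cleaning pen: square aluminium barrel 120 x 18 x 18 mm with black rubber rings, steel nose and cork-coloured felt ball tip; 150 mm overall, 0.08 kg. Origin: centre of the barrel, about the centre of mass; x axis along the pen towards the tip. At the start it lies in the pen tray, tip towards the robot, origin 9 mm above the tray's floor
- pen_tip (a point): centre of the pen's felt ball tip (radius 5 mm), 85 mm from the pen's origin along its x axis. The tip is sprung: it slides back along the pen by up to 10 mm, from 0.8 N at first touch to 4.8 N (400 N/m)
- pen_tray: shallow open plywood tray 196 x 96 mm, walls 14 mm high and 4 mm thick, floor 4 mm above its origin (centre of its foot); x along its length, pointing away from the robot at yaw 0
- track: fixed track: grey bed 104 mm wide with three steel rails inlaid all but flush in its flat top, 8 mm above the shelf: two outer ones 32 mm apart, between them the flat centre rail, 8 mm wide. Origin: on the shelf under the centre rail where straight and curve meet. The straight runs along +y; the other way the centre rail is an arc of radius 420 mm about x = -0.42, y = 0 of this frame
- rail_start (a point): point on the top of the centre rail 45 mm from the front face of the steel buffer stop (52 mm wide, 42 mm high): begin here. 180 mm along +y from the track's origin, 8 mm above the shelf; axes are the track's
- rail_curve (a point): point on the top of the centre rail half way round the part of the curve to be cleaned, 125 mm along the rail from the track's origin; axes are the track's
- rail_end (a point): point on the top of the centre rail 50 mm short of the wooden level crossing (48 mm high post and lifted barrier, 120 mm high, at its far end on the robot side): end here. 250 mm along the rail from the track's origin; axes are the track's
- crane_car: yellow plastic crane car, 150 x 48 x 90 mm, standing on the shelf on the robot's side of the track; origin at its wheel bottoms, x along the car; a bystander
- tunnel_dome: small glass tunnel dome, 110 mm across, 92 mm high; origin at its foot; a bystander
- parts_box: clear acrylic parts box with clipped-on lid, 126 x 96 x 52 mm; origin at its foot; a bystander
- toy_tree: wooden toy fir tree, 56 mm across, 94 mm high; origin at its foot; a bystander
- spare_track: spare straight piece of the same track, 150 x 104 x 8 mm, lying loose on the right; origin at its foot; a bystander
Not all that is in view belongs to the job. Leave any blue look-alike of the timber_wagon alone.

How it is judged:
By the outcome, as a careful person would: the job done as asked, in the order asked, and still so for the second after the job is handed in, with the robot touching nothing.
Of box_van, tank_wagon, timber_wagon, brake_van only 2 to 4 are there at a start; the rules pass over those that are not, and their reading is None.
At some moment in a run one of box_van, tank_wagon, timber_wagon, brake_van may be knocked a few centimetres aside while the robot is not near it.
It also fails if it takes over 210 s, if anything falls off the work surface, if the arm or the gripper's body presses on something with over 40 N, if the wrist force passes 120 N, or if a joint passes its speed limit or range.

## Robot

A 7-joint arm with a two-finger parallel gripper is mounted at the origin on the work surface. World frame = base frame: x ahead of the robot, y to its left, z up, the work surface at z = 0. Lengths are in m, angles in rad, forces in N, time in s.
With the tool pointing down it reaches from about 0.35 to 0.9 m from the base axis. Payload 8.1 kg.
Tool frame: the origin (TCP) lies at the very end of the fingers, on their centre line; the grasp point (between the pads) lies 19 mm behind it; z points along the fingers, y is the line along which they close (so a half turn about z gives the same grasp; the last joint's range is limited). The gripper opens to 92 mm and grips with 3 to 60 N. Pads are 19 mm wide; open, the fingers measure 130 mm over their backs; the gripper's body (75 mm by 190 mm) begins 47 mm behind the grasp point.
Start: joints at [-1.288, 0.434, 0.025, 1.573, -0.012, 1.134, -0.075], TCP at [0.235, 0.579, 0.227] pointing down, gripper open.
Joint ranges: [-2.62, 2.62], [-0.44, 2.09], [-1.27, 1.32], [0.08, 2.57], [-1.32, 4.46], [0.12, 2], [-2.74, 2.74]. Speed limits (rad/s): [2.22, 2.22, 3.01, 3.01, 3.14, 3.14, 3.14].

## Interface

Orientations are given as a rotation vector (axis times angle).
In Python, from cell import observe, get_image, sign_off, find_in, trace, place_of gives the robot as it stands. The module is installed in compiled form; this text tells all that it offers.
- The arm moves only by the shell command python3 -m handwheel 'ROWS' [OPENING] [FORCE]. ROWS is JSON, a list of rows, each a list of 6 numbers: the shift along the tool's x, y, z each as a share of 0.02 m, from -1 to 1, then the turn, a rotation vector about the tool's x, y, z each as a share of 4 degrees, from -1 to 1. A call has 1 to 8 rows; each row shifts and turns the commanded pose from where the row before left it, along the tool's axes as they then stand; what a row does not reach is not made up. A row lasts 1/12 s, in which the tool goes at most 41.7 mm and 7.16 degrees, less where a joint would pass 70% of its speed; a pose out of reach is approached as far as the arm can. A call with a number of a shift or a turn outside -1 to 1 is refused whole. A call with a gripper value outside its range is refused whole. OPENING is the opening, from 0 (shut) to 1 (fully open), set as the call begins (- or left out, the last holds). The fingers move at their own pace and stop on an object; FORCE is the grip in N (left out, the last holds). Time passes only in rows, so rows that do not move let the fingers close. It gives the time, the measured TCP pose, the force, the opening and the grip force at its end, in the units of the state.
- observe(): the state, without advancing time (a new reading comes with each control period).
- get_image(name): name is "scene" or "top"; returns a dict with "image" (480x640x3 uint8, red, green, blue), "fx", "fy", "cx", "cy" (pixels), "k1" (the pictures are not rectified: a ray, as slopes to the right and down, at radius r is drawn at 1 + k1 r^2 times it, then the intrinsics apply), "position" and "orientation" of the camera in the world. Camera axes: x right, y down, z forward; pixel columns grow to the right and rows downward; lengths in m; the calibration is good to about 2 mm. A picture is of the moment at which its call begins. There is no depth.
- sign_off(): hands the job in; it is judged then, once.
Trained networks look in the newest picture that a camera, given by its name, has taken for a name from the list of things; names that differ only in an ending like _2 or _b are one class to them, and where a whole thing is asked for, a point or a joint stands for the part that bears it (a point fixed in the world has none). Each returns a list of dicts, best first, with "score" (0 to 1); they miss things now and then, are a little off and sometimes report something else, mostly with a low value. They report only what shows in the picture. A call takes as long as a camera call. They do not tell look-alikes from the thing itself.
- find_in(label, camera): "rect" ([centre column, centre row, width, height] as shares, 0 to 1, of the picture: columns of its width, rows of its height, round what is visible of it).
- trace(label, camera): "region" (480x640 bool, what is visible of it) and "rect" ([centre column, centre row, width, height] as shares, 0 to 1, of the picture: columns of its width, rows of its height, round what is visible of it).
- place_of(label, camera): "point" ([column, row] as shares, 0 to 1, of the picture: columns of its width, rows of its height: a listed point, or the origin of a listed thing).
The state is a dict: "clock": time; "joints": joint angles; "dq": joint speeds; "joint_efforts": joint torques, N m; "position": TCP position; "ee_rot": TCP orientation; "force": force on the tool from outside, world axes, zero at the start; "ft_torque": the same for the moment, N m; "width": opening from 0.0 (shut) to 1.0 (fully open); "gripper_force": force on a finger pad.
Only numpy, scipy, OpenCV 4.12 (cv2) and the standard library are available. Lean on these libraries where they do the work, as an engineer would, in place of code of your own. Each camera call takes 0.05 s, during which the arm holds its last target. There are 200 camera calls.

## Working session

There is one attempt and no reset: what is moved stays moved. The work goes in short steps, Python scripts to look and compute and a shell command to move; the robot and the scene stay as the last step left them, time stands still between calls to the robot, and variables do not carry over. Pictures are saved under pics/ and viewed, at most 14 in all, crops included, and the job is handed in when it is done.

```bash
mkdir -p pics; cat > h.py <<'E'
import numpy as np, cv2
from scipy.spatial.transform import Rotation as R
from scipy.optimize import brentq
from cell import *
def rot(o):
    o=np.array(o,float)
    return o if o.shape==(3,3) else (R.from_rotvec(o).as_matrix() if o.size==3 else R.from_quat(o).as_matrix())
def ray(c,u,v):
    x=(u-c['cx'])/c['fx'];y=(v-c['cy'])/c['fy'];rd=np.hypot(x,y)
    r=rd
    for _ in range(30): r=rd/(1+c['k1']*r*r)
    s=r/rd if rd>0 else 1
    d=rot(c['orientation'])@np.array([x*s,y*s,1]);return np.array(c['position']),d/np.linalg.norm(d)
def onz(c,u,v,z):
    p,d=ray(c,u,v);return p+d*(z-p[2])/d[2]
def proj(c,P):
    q=rot(c['orientation']).T@(np.array(P)-c['position']);x,y=q[0]/q[2],q[1]/q[2];f=1+c['k1']*(x*x+y*y)
    return np.array([x*f*c['fx']+c['cx'],y*f*c['fy']+c['cy']])
def tri(c1,a,c2,b):
    p,d=ray(c1,*a);q,e=ray(c2,*b);A=np.array([d,-e]).T
    s=np.linalg.lstsq(A,q-p,rcond=None)[0];P=p+d*s[0];Q=q+e*s[1];return (P+Q)/2,np.linalg.norm(P-Q)
E
cat > a.py <<'E'
from h import *
np.set_printoptions(precision=4,suppress=True)
cs={}
for n in('scene','top'):
    c=get_image(n);cs[n]=c;cv2.imwrite(f'pics/{n}0.png',c['image'][:,:,::-1]);print(n,c['fx'],c['cx'],c['cy'],c['k1'],c['position'],c['orientation'])
for l in 'box_van tank_wagon timber_wagon brake_van drawer_in throttle_grip controller pen pen_tip pen_tray track rail_start rail_curve rail_end crane_car tunnel_dome parts_box toy_tree spare_track'.split():
    r={}
    for n in cs:
        r[n]=[(round(x['score'],2),np.array(x['point'])*[640,480]) for x in place_of(l,n)[:3]]
    print(l,[[ (s,np.round(p)) for s,p in r[n]] for n in r])
    for s,p in r['scene'][:2]:
        for t,q in r['top'][:2]:
            P,e=tri(cs['scene'],p,cs['top'],q)
            if e<.02: print('   ',P,round(e,4))
print(observe())
E
python3 a.py
```

```text
scene 590.4765940865992 326.135838396047 231.8232477266416 -0.030446275137870838 [1.3376 0.7874 0.82  ] [-0.9174 -2.2596  1.2622]
top 488.34095891901285 321.2444111885058 230.28975806104944 0.003355078339765633 [ 0.3823 -0.0707  1.2772] [-2.1758  2.1885 -0.0283]
box_van [[], []]
tank_wagon [[(0.84, array([370., 278.]))], [(0.7, array([280., 227.]))]]
    [0.4553 0.0702 0.0144] 0.0037
timber_wagon [[(0.94, array([501., 280.])), (0.71, array([338., 261.])), (0.43, array([298., 320.]))], [(0.8, array([199., 327.])), (0.64, array([324., 229.]))]]
    [ 0.2016  0.2808 -0.006 ] 0.0103
    [ 0.4495 -0.0423  0.0044] 0.0074
brake_van [[(0.69, array([319., 239.])), (0.66, array([242., 259.])), (0.42, array([300., 319.]))], [(0.66, array([364., 246.]))]]
    [ 0.4068 -0.1484  0.0028] 0.0001
drawer_in [[(0.8, array([300., 320.]))], [(0.61, array([273., 139.])), (0.32, array([321., 231.]))]]
    [0.6864 0.0843 0.0269] 0.003
throttle_grip [[], [(0.72, array([446., 166.]))]]
controller [[(0.79, array([210., 236.]))], [(0.77, array([442., 167.])), (0.45, array([511., 178.]))]]
    [ 0.6111 -0.3509  
[... 1141 characters left out ...]
323.]))], [(0.61, array([511., 178.]))]]
    [ 0.5814 -0.5276  0.0115] 0.0001
spare_track [[(0.97, array([254., 192.]))], [(0.87, array([495., 269.]))]]
    [ 0.3483 -0.4896 -0.0087] 0.0034
{'clock': 2.0, 'joints': array([-1.2876,  0.4345,  0.025 ,  1.5732, -0.0116,  1.134 , -0.0751]), 'dq': array([-0.0005,  0.0008,  0.    ,  0.0013, -0.0001, -0.0004, -0.0003]), 'joint_efforts': array([  0.0001, -66.7659,   0.984 , -31.4804,  -0.0607,   0.0328,
         0.    ]), 'position': array([0.2352, 0.5791, 0.2268]), 'ee_rot': array([0.6024, 3.0833, 0.0002]), 'force': array([-0.6058, -0.0909, -0.7538]), 'ft_torque': array([-0.0023,  0.0098, -0.0062]), 'gripper_force': 0.0, 'width': 1.0008348872573418}
```

View pics/top0.png

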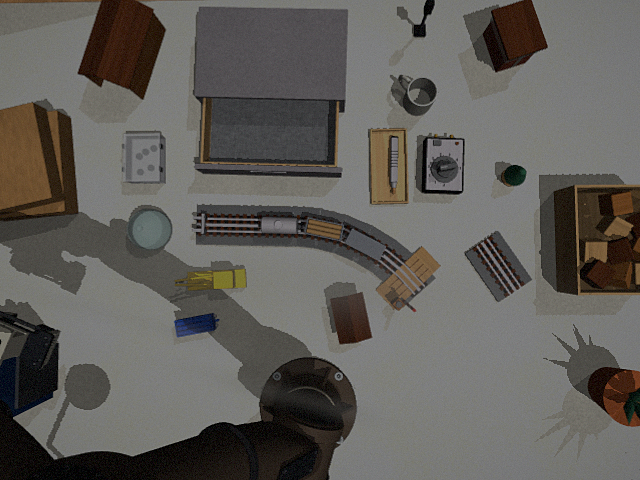

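View pics/scene0.png

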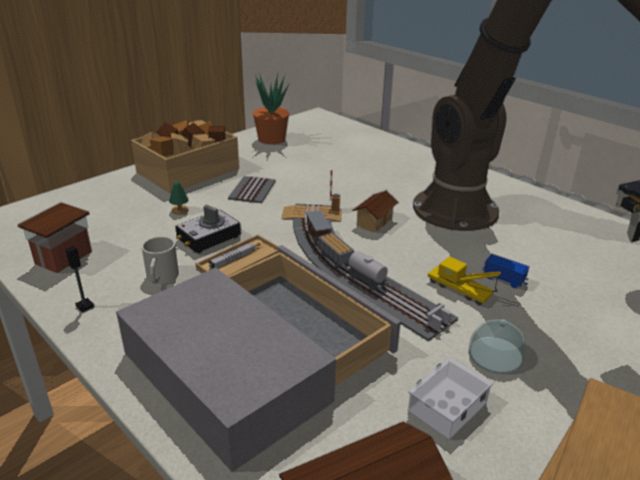

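The top view shows three wagons on the track: a tank (280,227), timber (324,229) and a grey-roofed van (365,243). The knob is at (446,167), the pen at (394,160) and the open drawer at (270,133). The blue look-alike at (197,325) stays put. Next I'll fit the geometry and zoom in.

```bash
cat > b.py <<'E'
from h import *
np.set_printoptions(precision=4,suppress=True)
t=get_image('top');s=get_image('scene')
def crop(c,x,y,w,h,k,n,pts=()):
    im=cv2.resize(c['image'][y:y+h,x:x+w,::-1],None,fx=k,fy=k,interpolation=cv2.INTER_CUBIC)
    for P in pts:
        q=(proj(c,P)-[x,y]+.5)*k; cv2.circle(im,tuple(int(a) for a in q),2,(0,255,0),-1)
    return im
# track fit from the three rail points (top)
loc=np.array([[0,.18],[-.42+.42*np.cos(.2976),-.42*np.sin(.2976)],[-.42+.42*np.cos(.5952),-.42*np.sin(.5952)]])
W=[]
for l in('rail_start','rail_curve','rail_end'):
    p=np.array(place_of(l,'top')[0]['point'])*[640,480];q=np.array(place_of(l,'scene')[0]['point'])*[640,480]
    a=onz(t,*p,.008)[:2];b=onz(s,*q,.008)[:2];print(l,a,b,tri(t,p,s,q)[0]);W.append((a+b)/2)
W=np.array(W);A=loc-loc.mean(0);B=W-W.mean(0)
th=np.arctan2((A[:,0]*B[:,1]-A[:,1]*B[:,0]).sum(),(A*B).sum());Rm=np.array([[np.cos(th),-np.sin(th)],[np.sin(th),np.cos(th)]])
o=W.mean(0)-Rm@loc.mean(0);print('track',o,th,(loc@Rm.T+o-W))
pts=[]
for d in np.arange(-.18,.26,.02):
    L=[0,-d] if d<0 else [-.42+.42*np.cos(d/.42),-.42*np.sin(d/.42)]
    pts.append([*(Rm@L+o),.008])
a=crop(t,190,190,260,125,3,'',pts)
cv2.imwrite('pics/track.png',a)
a=crop(t,360,120,115,90,6.5,'');cv2.imwrite('pics/ctl.png',a)
a=np.hstack([crop(s,170,195,75,60,5.3,''),crop(s,200,230,75,60,5.3,'')]);cv2.imwrite('pics/ctl2.png',a)
for l in('tank_wagon','timber_wagon','brake_van','box_van','pen','throttle_grip','controller','pen_tray','drawer_in'):
    for r in trace(l,'top')[:2]:
        m=r['region'].astype(np.uint8);rr=cv2.minAreaRect(cv2.findNonZero(m));print(l,round(r['score'],2),rr)
E
python3 b.py
```

```text
rail_start [0.4661 0.219 ] [0.4567 0.2123] [0.4653 0.2175 0.0158]
rail_curve [ 0.4452 -0.0921] [ 0.436  -0.0848] [ 0.4412 -0.0879  0.0094]
rail_end [ 0.3766 -0.1979] [ 0.3886 -0.1854] [ 0.3763 -0.1986 -0.0027]
track [0.4595 0.0375] -0.017523197711176303 [[ 0.0013  0.0018]
 [-0.0018  0.0032]
 [ 0.0005 -0.005 ]]
tank_wagon 0.59 ((280.5133056640625, 225.15435791015625), (41.08500671386719, 16.949007034301758), 2.2025980949401855)
timber_wagon 0.93 ((324.576904296875, 229.11538696289062), (41.96884536743164, 17.258216857910156), 11.309932708740234)
timber_wagon 0.64 ((195.9087371826172, 325.05462646484375), (17.378955841064453, 41.590999603271484), 80.90972137451172)
brake_van 0.94 ((365.0, 244.5), (39.80200958251953, 16.994115829467773), 26.56505012512207)
brake_van 0.5 ((315.2281494140625, 243.851806640625), (249.01332092285156, 74.0179443359375), 18.170101165771484)
box_van 0.16 ((497.8077087402344, 266.4615173339844), (60.462318420410156, 42.43456268310547), 56.3099365234375)
pen 0.76 ((393.5, 164.5), (57.0, 7.0), 90.0)
pen 0.52 ((268.5321350097656, 137.5085906982422), (146.15841674804688, 77.18350219726562), 0.9240452647209167)
throttle_grip 0.63 ((445.70001220703125, 167.60000610351562), (16.994115829467773, 18.335756301879883), 26.56505012512207)
throttle_grip 0.16 ((144.0, 157.5), (51.0, 44.0), 90.0)
controller 0.95 ((442.8132629394531, 164.9703369140625), (41.562007904052734, 59.581382751464844), 1.4320963621139526)
pen_tray 0.73 ((388.999755859375, 165.9891357421875), (74.74320983886719, 37.425941467285156), 88.75463104248047)
drawer_in 0.69 ((269.15496826171875, 137.7351531982422), (145.15472412109375, 76.21060180664062), 1.181188941001892)
```

View pics/track.png

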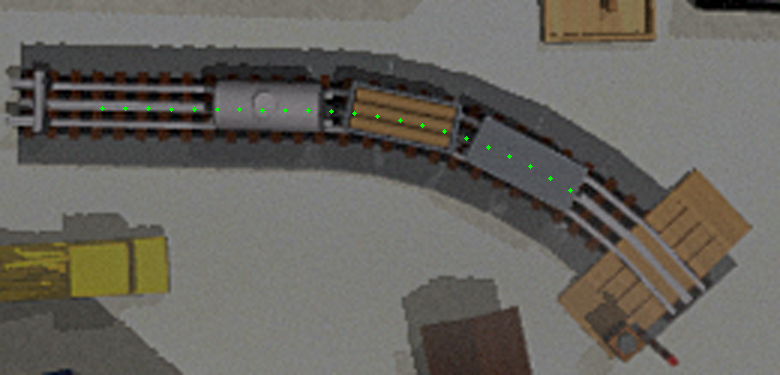

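View pics/ctl.png

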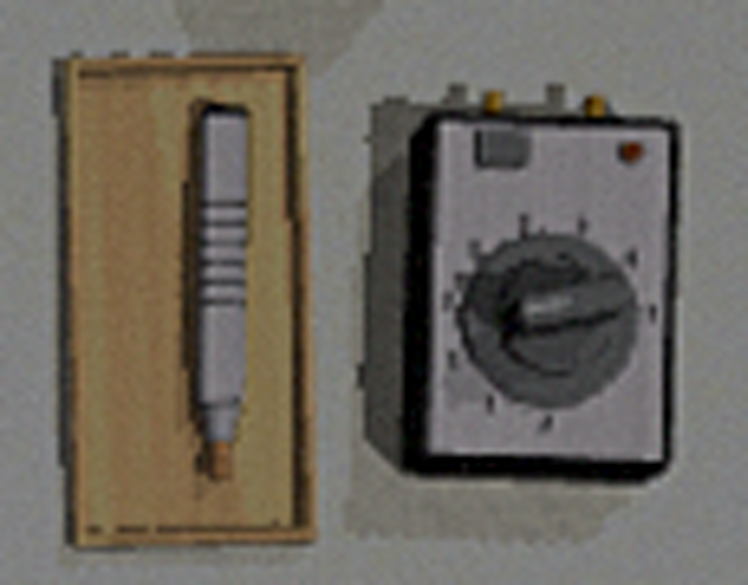

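View pics/ctl2.png

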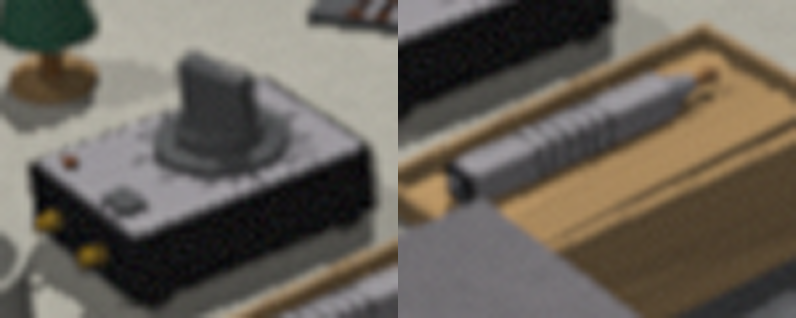

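Overlay: the rail fit is within about 3 mm, to be refined once the wagons are gone. The knob bar points almost along −y, with the pointer end ambiguous, so torque will tell. The pen lies with its barrel middle at about (394,159). Now to compute positions.

```bash
cat > c.py <<'E'
from h import *
np.set_printoptions(precision=4,suppress=True)
t=get_image('top');s=get_image('scene')
cp=lambda x,y:(360+x/6.5-.5,120+y/6.5-.5)
print('knob',tri(t,cp(567,306),s,(210.6,212)), onz(t,*cp(567,306),.085))
a,b=onz(t,*cp(520,315),.09),onz(t,*cp(630,290),.09);print('bar',a,b,np.degrees(np.arctan2(*(b-a)[[1,0]])))
a,b=onz(t,*cp(668,470),.045),onz(t,*cp(680,125),.045);print('ctl yaw',np.degrees(np.arctan2(*(b-a)[[1,0]])))
print('ctl corners',[onz(t,*cp(*q),.045) for q in((437,115),(680,122),(668,470),(415,460))])
print('pen',tri(t,cp(222,252),s,(234,256.8)),[onz(t,*cp(*q),.022) for q in((222,110),(222,400),(220,475))])
print('tray',[onz(t,*cp(*q),.014) for q in((65,60),(303,57),(312,540),(72,545))])
for n,(u,v),z in(('tank',(280.5,225.2),.06),('timber',(324.6,229.1),.055),('brake',(365,244.5),.06)): print(n,onz(t,u,v,z))
for q in((205,98),(340,98)): print('face',onz(t,*q,.11))
for q in((203,163),(334,166)): print('front',onz(t,*q,.09))
print('floor front',onz(t,270,160,.027),'ys',[onz(t,q,130,.087)[1] for q in(203,338)])
E
python3 c.py; python3 -m handwheel '[[0,0,-1,0,0,-1],[0,0,-1,0,0,-1],[0,0,-1,0,0,-1],[0,0,0,0,0,-1],[0,0,0,0,0,-1],[0,0,0,0,0,-0.52]]'; python3 -c "
from cell import *;print(observe()['joints'])"
```

```text
knob (array([ 0.6008, -0.3501,  0.0733]), np.float64(0.00010447764604574221)) [ 0.5986 -0.3473  0.085 ]
bar [ 0.5945 -0.3286  0.09  ] [ 0.6035 -0.3697  0.09  ] -77.61843798626782
ctl yaw -3.1002192390716905
ctl corners [array([ 0.6816, -0.3076,  0.045 ]), array([ 0.6777, -0.4016,  0.045 ]), array([ 0.5415, -0.3943,  0.045 ]), array([ 0.5462, -0.2969,  0.045 ])]
pen (array([ 0.6318, -0.2243,  0.0112]), np.float64(0.009106163818729947)) [array([ 0.6902, -0.2269,  0.022 ]), array([ 0.5739, -0.2254,  0.022 ]), array([ 0.544 , -0.2242,  0.022 ])]
tray [array([ 0.7132, -0.1653,  0.014 ]), array([ 0.7132, -0.2605,  0.014 ]), array([ 0.5187, -0.2613,  0.014 ]), array([ 0.5175, -0.166 ,  0.014 ])]
tank [0.4594 0.063  0.06  ]
timber [ 0.4492 -0.0473  0.055 ]
brake [ 0.4099 -0.1477  0.06  ]
face [0.7688 0.2421 0.11  ]
face [ 0.7643 -0.0875  0.11  ]
front [0.6126 0.2513 0.09  ]
front [ 0.6019 -0.0719  0.09  ]
floor front [0.6309 0.0937 0.027 ] ys [np.float64(0.25270843078252236), np.float64(-0.08229027936272944)]
clock: 3.45
position: [0.2353, 0.5792, 0.2872]
ee_rot: [-0.005, 3.141, 0.001]
force: [0.8, 0.4, -0.3]
width: 0.999
gripper_force: 0.0
[-1.2347649   0.39752007 -0.05214244  1.47835992  0.021212    1.26539282
  0.28501039]
```

```bash

for i in 1 2 3 4 5 6; do python3 -m handwheel '[[-0.38,-0.967,0,0,0,0],[-0.38,-0.967,0,0,0,0],[-0.38,-0.967,0,0,0,0],[-0.38,-0.967,0,0,0,0],[-0.38,-0.967,0,0,0,0],[-0.38,-0.967,0,0,0,0],[-0.38,-0.967,0,0,0,0],[-0.38,-0.967,0,0,0,0]]' 0.6 | sed -n 2,3p; done; python3 -c "
from cell import *;print(observe()['joints'])"
```

```text
position: [0.2962, 0.4233, 0.2868]
ee_rot: [0.001, 3.141, 0.0]
position: [0.3569, 0.2686, 0.2869]
ee_rot: [0.001, 3.141, 0.001]
position: [0.4176, 0.1138, 0.2869]
ee_rot: [0.001, 3.141, 0.001]
position: [0.4784, -0.0409, 0.2869]
ee_rot: [0.001, 3.141, 0.0]
position: [0.5391, -0.1956, 0.2868]
ee_rot: [0.0, 3.141, 0.0]
position: [0.5999, -0.3503, 0.2866]
ee_rot: [-0.0, -3.142, -0.0]
[ 0.14694115  0.54808813  0.52536023  1.31801379 -0.27155007  1.34605073
  2.23900847]
```

```bash

python3 -m handwheel '[[0,0,1,0,0,1],[0,0,1,0,0,1],[0,0,1,0,0,1],[0,0,1,0,0,1],[0,0,1,0,0,1],[0,0,1,0,0,1],[0,0,1,0,0,1],[0,0,0,0,0,1]]' 0.6 >/dev/null
python3 -m handwheel '[[0,0,0,0,0,1],[0,0,0,0,0,1],[0,0,0,0,0,1],[0,0,0,0,0,1],[0,0,0,0,0,1],[0,0,0,0,0,1],[0,0,0,0,0,1],[0,0,0,0,0,1]]' >/dev/null
python3 -m handwheel '[[0,0,0,0,0,1],[0,0,0,0,0,1],[0,0,0,0,0,1],[0,0,0,0,0,0.4],[0,0,0,0,0,0]]'
cat > d.py <<'E'
import sys
from h import *
n=sys.argv[1];x,y,w,h=map(int,sys.argv[2:6]);c=get_image(n);k=min(790/w,590/h)
cv2.imwrite(sys.argv[6],cv2.resize(c['image'][y:y+h,x:x+w,::-1],None,fx=k,fy=k,interpolation=cv2.INTER_CUBIC));print(k,observe()['joints'])
E
python3 d.py scene 130 130 160 120 pics/k1.png
```

```text
clock: 9.2
position: [0.5997, -0.3492, 0.1465]
ee_rot: [-1.969, -2.448, 0.0]
force: [-0.0, -0.5, 0.2]
width: 0.601
gripper_force: 0.0
4.916666666666667 [-0.0206079   0.73098328  0.82470277  1.52304388 -0.56954794  1.14064148
  1.13622935]
```

View pics/k1.png

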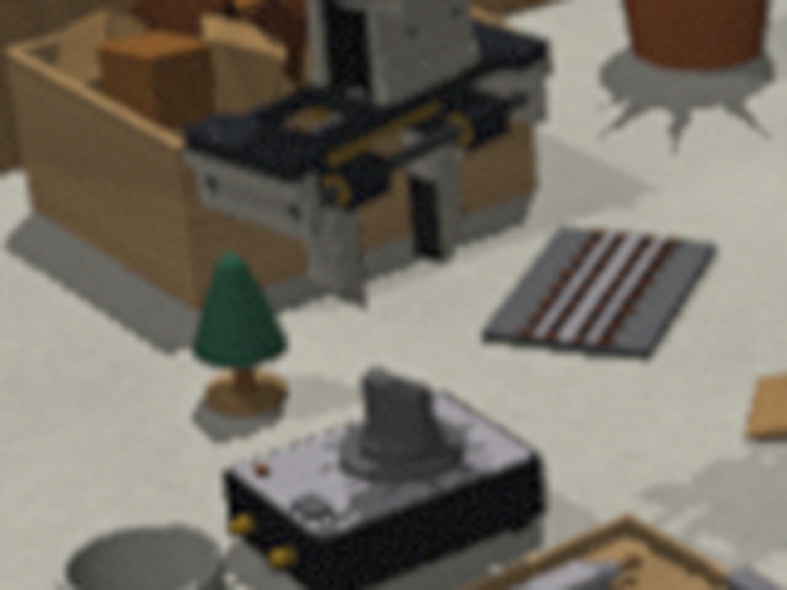

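Gripper's finger ends are at crop (340,290)/(425,250), and knob bar top is at (405,380). A projection check comes before descending.

```bash
python3 - <<'E'
from h import *
np.set_printoptions(precision=4,suppress=True)
s=get_image('scene');t=get_image('top')
f=lambda p:((p-[130,130]+.5)*4.9167).round()
print(f(proj(s,[.5997,-.3492,.1465])),f(proj(s,[.5997,-.3492,.080])),onz(s,130+405/4.917-.5,130+378/4.917-.5,.080),tri(s,(130+405/4.917-.5,130+378/4.917-.5),t,(360+572/6.5-.5,120+303/6.5-.5)))
E
```

```text
[390. 280.] [401. 394.] [ 0.5876 -0.3622  0.08  ] (array([ 0.5982, -0.3475,  0.0901]), np.float64(0.0016451107341087063))
```

```bash

python3 -m handwheel '[[0,0,1,0,0,0],[0,0,1,0,0,0],[0,0,1,0,0,0],[0,0,0.3,0,0,0],[0,0,0.3,0,0,0],[0,0,0.2,0,0,0],[0,0,0,0,0,0]]' 0.6
python3 -m handwheel '[[0,0,0,0,0,0],[0,0,0,0,0,0],[0,0,0,0,0,0],[0,0,0,0,0,0],[0,0,0,0,0,0],[0,0,0,0,0,0],[0,0,0,0,0,0],[0,0,0,0,0,0]]' 0 25
```

```text
clock: 9.93
position: [0.5996, -0.3496, 0.0707]
ee_rot: [1.969, 2.448, -0.0]
force: [-0.4, -0.4, 0.4]
width: 0.596
gripper_force: 0.0
clock: 10.6
position: [0.6018, -0.3488, 0.071]
ee_rot: [1.966, 2.447, 0.003]
force: [6.6, 1.2, -1.7]
width: 0.15
gripper_force: 25.0
```

```bash

python3 -m handwheel '[[0,0.11,0,0,0,-0.5],[0,0,0,0,0,-0.5],[0,0,0,0,0,-0.5],[0,0,0,0,0,-0.5],[0,0,0,0,0,-0.5],[0,0,0,0,0,-0.5],[0,0,0,0,0,-0.5],[0,0,0,0,0,-0.5]]' 
P="from cell import *;o=observe();print(o['ft_torque'],o['joints'][6])"
python3 -c "$P"
python3 -m handwheel '[[0,0,0,0,0,-1],[0,0,0,0,0,-1],[0,0,0,0,0,-1],[0,0,0,0,0,-1],[0,0,0,0,0,-1],[0,0,0,0,0,-1],[0,0,0,0,0,-1],[0,0,0,0,0,-1]]' ;python3 -c "$P"
python3 -m handwheel '[[0,0,0,0,0,-1],[0,0,0,0,0,-1],[0,0,0,0,0,-1],[0,0,0,0,0,-1],[0,0,0,0,0,0]]' ;python3 -c "$P"

```

```text
clock: 11.27
position: [0.6018, -0.3489, 0.071]
ee_rot: [1.607, 2.699, 0.0]
force: [0.3, 0.9, 1.2]
width: 0.149
gripper_force: 25.0
[ 0.09153003  0.0916252  -0.05167968] 1.4123930277652854
clock: 11.93
position: [0.6018, -0.3489, 0.0709]
ee_rot: [0.798, 3.038, 0.0]
force: [-0.6, 1.2, 0.8]
width: 0.152
gripper_force: 25.0
[ 0.08994255  0.034616   -0.07141178] 1.8734870272630293
clock: 12.35
position: [0.6018, -0.349, 0.0709]
ee_rot: [0.368, 3.12, 0.0]
force: [-0.1, 0.5, 1.2]
width: 0.154
gripper_force: 25.0
[0.10583177 0.07827094 0.05869427] 2.1023309869304563
```

```bash

P="from cell import *;o=observe();print(o['ft_torque'],o['joints'][6])"
for i in 1 2 3 4 5 6; do python3 -m handwheel '[[0,0,0,0,0,-0.5],[0,0,0,0,0,-0.5]]'|grep -E 'rot|width' ;python3 -c "$P"; done
```

```text
ee_rot: [0.266, 3.13, -0.0]
width: 0.151
[ 0.05056327  0.09472097 -0.018165  ] 2.1558239304126707
ee_rot: [0.156, 3.138, -0.0]
width: 0.153
[ 0.09116896  0.07754538 -0.03568633] 2.213169904698389
ee_rot: [0.046, 3.141, -0.0]
width: 0.151
[ 0.14440583 -0.02400777 -0.3439806 ] 2.2703072594262665
ee_rot: [-0.062, 3.14, 0.0]
width: 0.158
[ 0.1330575  -0.48073131 -0.64085955] 2.326940332797877
ee_rot: [-0.171, 3.136, 0.0]
width: 0.171
[ 0.1456164  -0.33460469 -0.72511441] 2.384009635846885
ee_rot: [-0.28, 3.128, 0.0]
width: 0.182
[ 0.11412911 -0.16207298 -0.96251247] 2.4410773413806655
```

The end stop was hit (−0.35 to −0.96 N m), so the knob is off. Now back off, release and lift.

```bash
cat > g.py <<'E'
import sys
from h import *
# target x y z, tool-y yaw(deg): units of translation in present tool axes, then turn units about tool z
x,y,z,w=map(float,sys.argv[1:5]);o=observe();M=rot(o['ee_rot']);d=M.T@(np.array([x,y,z])-o['position'])/.02
yaw=np.degrees(np.arctan2(M[1,1],M[0,1]));a=(w-yaw+180)%360-180
print('pos',o['position'].round(4),'yaw',round(yaw,1),'tool z',M[:,2].round(3),'shift units',d.round(2),'turn units',round(-a/4,2),'alt',round((-a+180*np.sign(a))/4,2),'j7',o['joints'][6].round(2))
E
python3 -m handwheel '[[0,0,0,0,0,1],[0,0,0,0,0,1],[0,0,0,0,0,0.2],[0,0,0,0,0,0]]' >/dev/null
python3 -m handwheel '[[0,0,0,0,0,0],[0,0,0,0,0,0],[0,0,0,0,0,0],[0,0,0,0,0,0]]' 0.6
python3 -m handwheel '[[0,0,-0.5,0,0,0],[0,0,-1,0,0,0],[0,0,-1,0,0,0],[0,0,-1,0,0,0],[0,0,-1,0,0,0],[0,0,-1,0,0,0],[0,0,-1,0,0,0],[0,0,-0.5,0,0,0]]'
python3 d.py top 360 120 115 90 pics/k2.png; python3 g.py .4594 .063 .21 0
```

```text
clock: 14.02
position: [0.6017, -0.349, 0.0706]
ee_rot: [0.044, -3.141, -0.0]
force: [0.2, 0.4, -0.5]
width: 0.397
gripper_force: 0.0
clock: 14.68
position: [0.6024, -0.3498, 0.2143]
ee_rot: [-0.043, 3.138, -0.003]
force: [0.1, -0.4, 0.4]
width: 0.597
gripper_force: 0.0
6.555555555555555 [ 0.17230573  0.5849491   0.46431489  1.42062942 -0.26976698  1.19344956
  2.26620968]
pos [ 0.6029 -0.3501  0.2153] yaw 91.6 tool z [ 0.005 -0.003 -1.   ] shift units [ 6.61 20.84  0.18] turn units 22.89 alt -22.11 j7 2.27
```

```bash
python3 d.py scene 180 190 60 60 pics/k2.png
```

```text
9.833333333333334 [ 0.17251968  0.58652031  0.46365072  1.4230673  -0.27018479  1.19103087
  2.26659231]
```

View pics/k2.png

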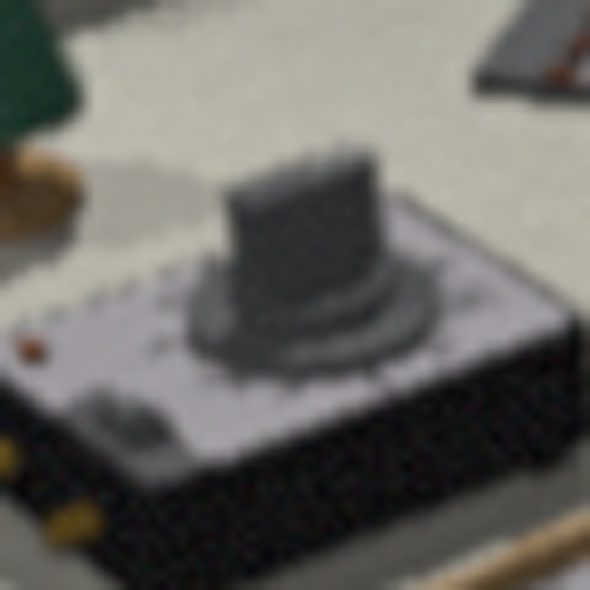

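Knob bar now lies along the controller's long axis (crop 230–380), so it is off. On to the tank wagon.

```bash

for i in 1 2 3; do python3 -m handwheel '[[0.315,0.992,0,0,0,0],[0.315,0.992,0,0,0,0],[0.315,0.992,0,0,0,0],[0.315,0.992,0,0,0,0],[0.315,0.992,0,0,0,0],[0.315,0.992,0,0,0,0],[0.315,0.992,0,0,0,0]]' 0.85 20 >/dev/null;done
python3 -m handwheel '[[0,0,0,0,0,1],[0,0,0,0,0,1],[0,0,0,0,0,1],[0,0,0,0,0,1],[0,0,0,0,0,1],[0,0,0,0,0,1],[0,0,0,0,0,1],[0,0,0,0,0,1]]' >/dev/null
python3 -m handwheel '[[0,0,0,0,0,1],[0,0,0,0,0,1],[0,0,0,0,0,1],[0,0,0,0,0,1],[0,0,0,0,0,1],[0,0,0,0,0,1],[0,0,0,0,0,1],[0,0,0,0,0,1]]' >/dev/null
python3 -m handwheel '[[0,0,0,0,0,1],[0,0,0,0,0,1],[0,0,0,0,0,1],[0,0,0,0,0,1],[0,0,0,0,0,1],[0,0,0,0,0,1],[0,0,0,0,0,1],[0,0,0,0,0,0]]' >/dev/null
python3 g.py .4594 .063 .025 -1; python3 d.py scene 280 180 200 150 pics/w1.png
```

```text
pos [0.4573 0.0638 0.2098] yaw -0.6 tool z [-0.002 -0.001 -1.   ] shift units [-0.03  0.12  9.24] turn units 0.1 alt -44.9 j7 -0.1
3.933333333333333 [-0.76953688  0.19509091  0.6123846   2.01239985 -0.13460915  0.97456886
 -0.09618993]
```

View pics/w1.png

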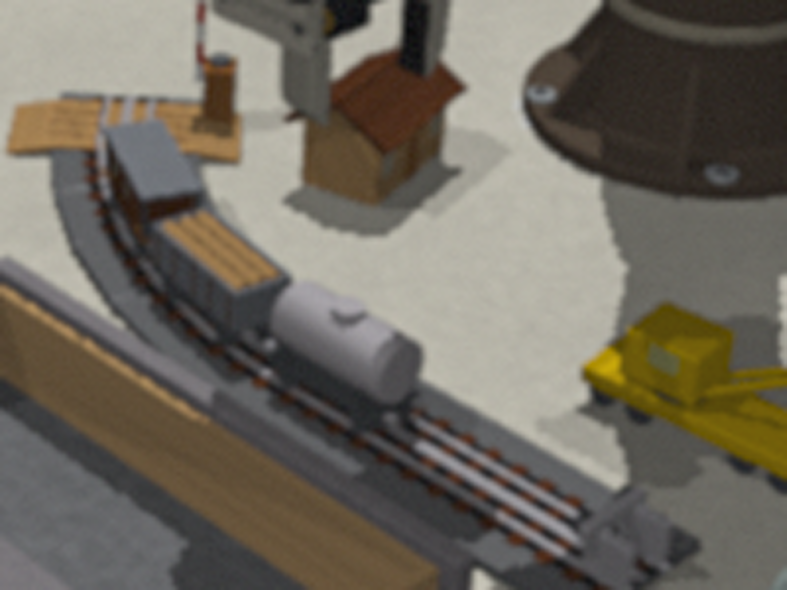

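Clear view: tank at crop (345,345), gripper above it, and nothing in the way of its sides. Descend and grip.

```bash

python3 -m handwheel '[[0,0.1,1,0,0,0],[0,0,1,0,0,0],[0,0,1,0,0,0],[0,0,1,0,0,0],[0,0,1,0,0,0],[0,0,1,0,0,0],[0,0,1,0,0,0],[0,0,0.8,0,0,0]]' 0.85 20
python3 -m handwheel '[[0,0,0.6,0,0,0],[0,0,0.5,0,0,0],[0,0,0.35,0,0,0],[0,0,0,0,0,0]]'
python3 -m handwheel '[[0,0,0,0,0,0],[0,0,0,0,0,0],[0,0,0,0,0,0],[0,0,0,0,0,0],[0,0,0,0,0,0],[0,0,0,0,0,0],[0,0,0,0,0,0],[0,0,0,0,0,0]]' 0.2 20
```

```text
clock: 19.25
position: [0.4591, 0.0637, 0.053]
ee_rot: [-2.226, -2.216, 0.002]
force: [-0.4, 0.4, -0.1]
width: 0.849
gripper_force: 0.0
clock: 19.58
position: [0.4593, 0.0637, 0.0246]
ee_rot: [-2.228, -2.214, 0.003]
force: [-0.6, 0.1, 0.2]
width: 0.848
gripper_force: 0.0
clock: 20.25
position: [0.4607, 0.064, 0.0261]
ee_rot: [2.229, 2.213, 0.002]
force: [1.9, 0.3, 4.3]
width: 0.452
gripper_force: 19.9
```

```bash

python3 -m handwheel '[[0,0,-0.4,0,0,0],[0,0,-0.8,0,0,0],[0,0,-1,0,0,0],[0,0,-1,0,0,0],[0,0,-1,0,0,0],[0,0,-1,0,0,0],[0,0,-1,0,0,0],[0,0,-1,0,0,0]]' >/dev/null
python3 -m handwheel '[[0,0,-1,0,0,-1],[0,0,0,0,0,-1],[0,0,0,0,0,-1],[0,0,0,0,0,-1],[0,0,0,0,0,-1],[0,0,0,0,0,-1],[0,0,0,0,0,-1],[0,0,0,0,0,-1]]' >/dev/null
python3 -m handwheel '[[0,0,0,0,0,-1],[0,0,0,0,0,-1],[0,0,0,0,0,-1],[0,0,0,0,0,-1],[0,0,0,0,0,-1],[0,0,0,0,0,-1],[0,0,0,0,0,-1],[0,0,0,0,0,-1]]' >/dev/null
python3 -m handwheel '[[0,0,0,0,0,-1],[0,0,0,0,0,-1],[0,0,0,0,0,-1],[0,0,0,0,0,-1],[0,0,0,0,0,-1],[0,0,0,0,0,-1],[0,0,0,0,0,-0.65],[0,0,0,0,0,0]]'
python3 g.py .682 .18 .12 90
```

```text
clock: 22.92
position: [0.4591, 0.0634, 0.1897]
ee_rot: [0.008, -3.14, 0.001]
force: [0.2, 0.7, -2.8]
width: 0.453
gripper_force: 19.9
pos [0.4591 0.0634 0.1897] yaw 90.3 tool z [-0.001 -0.001 -1.   ] shift units [-11.18   5.78   3.46] turn units 0.07 alt -44.93 j7 1.42
```

```bash

for i in 1 2; do python3 -m handwheel '[[-0.93,0.48,0,0,0,0],[-0.93,0.48,0,0,0,0],[-0.93,0.48,0,0,0,0],[-0.93,0.48,0,0,0,0],[-0.93,0.48,0,0,0,0],[-0.93,0.48,0,0,0,0]]' >/dev/null; done
python3 -m handwheel '[[0,0,0.5,0,0,0],[0,0,1,0,0,0],[0,0,1,0,0,0],[0,0,1,0,0,0],[0,0,1,0,0,0],[0,0,0.8,0,0,0],[0,0,0.5,0,0,0],[0,0,0,0,0,0]]'
python3 g.py .682 .18 .045 90
for i in 1 2 3; do python3 -m handwheel '[[0,0,0.15,0,0,0],[0,0,0.15,0,0,0],[0,0,0,0,0,0]]'|grep -E 'pos|for'; done
```

```text
clock: 24.58
position: [0.6806, 0.1791, 0.0709]
ee_rot: [0.003, -3.137, 0.003]
force: [0.5, 0.6, -2.8]
width: 0.456
gripper_force: 20.0
pos [0.6806 0.1791 0.0709] yaw 90.1 tool z [-0.005 -0.002 -1.   ] shift units [-0.08  0.05  1.29] turn units 0.03 alt -44.97 j7 1.42
position: [0.6832, 0.1798, 0.0682]
force: [-0.4, -0.2, -3.1]
gripper_force: 20.0
position: [0.6827, 0.1797, 0.0614]
force: [-0.1, -0.9, -1.7]
gripper_force: 20.0
position: [0.6824, 0.1797, 0.055]
force: [-0.3, -0.3, -2.8]
gripper_force: 20.0
```

```bash

for i in 1 2 3 4 5; do python3 -m handwheel '[[0,0,0.1,0,0,0],[0,0,0.1,0,0,0],[0,0,0,0,0,0]]'|grep -E 'pos|force: \['; done
```

```text
position: [0.6826, 0.1797, 0.0513]
force: [-0.5, 0.6, -3.1]
position: [0.6826, 0.1797, 0.0473]
force: [0.3, 0.3, -2.7]
position: [0.6826, 0.1797, 0.0432]
force: [-0.6, 0.1, -2.3]
position: [0.6832, 0.18, 0.0401]
force: [-0.3, 0.3, 0.2]
position: [0.6857, 0.18, 0.0393]
force: [-1.4, -0.5, 18.3]
```

```bash

python3 -m handwheel '[[0,0,-0.12,0,0,0],[0,0,0,0,0,0]]'|grep -E 'pos|force: \['
python3 -m handwheel '[[0,0,0,0,0,0],[0,0,0,0,0,0],[0,0,0,0,0,0],[0,0,0,0,0,0]]' 0.65 
python3 -m handwheel '[[0,0,-0.5,0,0,0],[0,0,-1,0,0,0],[0,0,-1,0,0,0],[0,0,-1,0,0,0],[0,0,-1,0,0,0],[0,0,-1,0,0,0],[0,0,-1,0,0,0],[0,0,-1,0,0,0]]' >/dev/null
python3 g.py .4492 -.0473 .19 -12
python3 - <<'E'
from h import *
t=get_image('top')
for l in('tank_wagon','timber_wagon','brake_van'):
  for r in trace(l,'top')[:2]:
    rr=cv2.minAreaRect(cv2.findNonZero(r['region'].astype(np.uint8)));print(l,round(r['score'],2),rr,onz(t,*rr[0],.057))
E
python3 d.py top 180 60 280 210 pics/p1.png
```

```text
position: [0.6838, 0.1798, 0.0393]
force: [-1.6, -0.3, 11.1]
clock: 27.08
position: [0.6825, 0.1797, 0.0376]
ee_rot: [0.005, -3.141, 0.0]
force: [-1.1, -0.3, 0.6]
width: 0.64
gripper_force: 0.0
pos [0.6828 0.1796 0.1899] yaw 90.2 tool z [ 0.  0. -1.] shift units [ 1.171e+01 -1.131e+01 -1.000e-02] turn units 25.54 alt -19.46 j7 1.39
tank_wagon 0.9 ((235.5, 145.5), (29.0, 17.0), 90.0) [0.66295507 0.17758623 0.057     ]
timber_wagon 0.74 ((324.13970947265625, 228.90821838378906), (40.21720504760742, 18.87608528137207), 11.689369201660156) [ 0.44954414 -0.04618204  0.057     ]
brake_van 0.77 ((364.18243408203125, 244.65541076660156), (41.17412185668945, 18.455570220947266), 27.89727020263672) [ 0.40956576 -0.14581937  0.057     ]
2.8095238095238093 [-0.51891888  0.60713537  0.31288255  1.41425736 -0.19366305  1.15074789
  1.39442847]
```

View pics/p1.png

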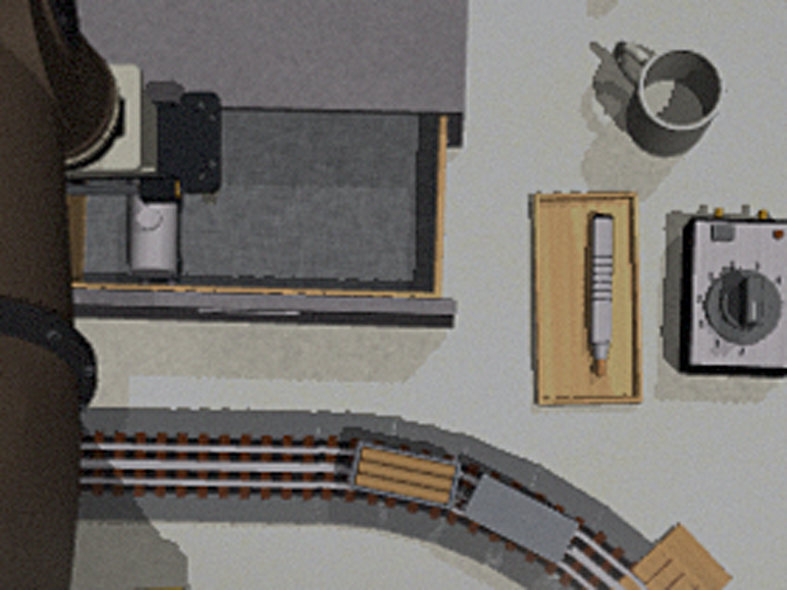

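Tank stands in the drawer at crop (155,235). Now the timber wagon.

```bash

for i in 1 2; do python3 -m handwheel '[[0.975,-0.942,0,0,0,0],[0.975,-0.942,0,0,0,0],[0.975,-0.942,0,0,0,0],[0.975,-0.942,0,0,0,0],[0.975,-0.942,0,0,0,0],[0.975,-0.942,0,0,0,0]]' 0.85 >/dev/null; done
for i in 1 2 3; do python3 -m handwheel '[[0,0,0.4,0,0,1],[0,0,0,0,0,1],[0,0,0,0,0,1],[0,0,0,0,0,1],[0,0,0,0,0,1],[0,0,0,0,0,1],[0,0,0,0,0,1],[0,0,0,0,0,1]]' >/dev/null; done
python3 -m handwheel '[[0,0,0,0,0,1],[0,0,0,0,0,0.5],[0,0,0,0,0,0]]' >/dev/null
python3 g.py .4494 -.0472 .025 -12
```

```text
pos [ 0.4488 -0.0469  0.1634] yaw -11.9 tool z [-0.002 -0.    -1.   ] shift units [-0.    0.04  6.92] turn units 0.02 alt -44.98 j7 0.04
```

```bash

python3 -m handwheel '[[0,0,1,0,0,0],[0,0,1,0,0,0],[0,0,1,0,0,0],[0,0,1,0,0,0],[0,0,1,0,0,0],[0,0,1,0,0,0],[0,0,0.5,0,0,0],[0,0,0.4,0,0,0]]'|grep -E 'pos|force: \['
python3 -m handwheel '[[0,0,0,0,0,0],[0,0,0,0,0,0],[0,0,0,0,0,0],[0,0,0,0,0,0],[0,0,0,0,0,0],[0,0,0,0,0,0],[0,0,0,0,0,0],[0,0,0,0,0,0]]' 0.2 20
python3 -m handwheel '[[0,0,-0.4,0,0,0],[0,0,-0.8,0,0,0],[0,0,-1,0,0,0],[0,0,-1,0,0,0],[0,0,-1,0,0,0],[0,0,-1,0,0,0],[0,0,-1,0,0,0],[0,0,-1,0,0,0]]' >/dev/null
python3 -m handwheel '[[0,0,-1,0,0,-0.5],[0,0,0,0,0,-1],[0,0,0,0,0,0]]' >/dev/null
for i in 1 2 3; do python3 -m handwheel '[[0,0,0,0,0,-1],[0,0,0,0,0,-1],[0,0,0,0,0,-1],[0,0,0,0,0,-1],[0,0,0,0,0,-1],[0,0,0,0,0,-1],[0,0,0,0,0,-1],[0,0,0,0,0,-1]]' |grep -E 'force'; done
python3 g.py .682 .085 .075 90
```

```text
position: [0.4486, -0.0471, 0.0249]
force: [0.3, -0.5, 1.0]
clock: 32.58
position: [0.4502, -0.0469, 0.0267]
ee_rot: [2.438, 1.981, 0.002]
force: [0.6, -0.1, 6.3]
width: 0.462
gripper_force: 20.0
force: [-0.8, -0.7, -1.3]
gripper_force: 20.0
force: [0.2, -0.4, -1.5]
gripper_force: 20.0
force: [-0.6, -0.4, -1.0]
gripper_force: 20.0
pos [ 0.4486 -0.0472  0.1895] yaw 90.2 tool z [-0.002 -0.    -1.   ] shift units [-11.71   6.57   5.7 ] turn units 0.05 alt -44.95 j7 1.68
```

```bash

for i in 1 2; do python3 -m handwheel '[[-0.975,0.548,0,0,0,0],[-0.975,0.548,0,0,0,0],[-0.975,0.548,0,0,0,0],[-0.975,0.548,0,0,0,0],[-0.975,0.548,0,0,0,0],[-0.975,0.548,0,0,0,0]]' >/dev/null; done
python3 -m handwheel '[[0,0,0.5,0,0,0],[0,0,1,0,0,0],[0,0,1,0,0,0],[0,0,1,0,0,0],[0,0,1,0,0,0],[0,0,1,0,0,0],[0,0,0.5,0,0,0],[0,0,0.5,0,0,0]]'|grep -E 'pos|force: \['
for i in 1 2 3 4 ; do python3 -m handwheel '[[0,0,0.1,0,0,0],[0,0,0.1,0,0,0],[0,0,0.1,0,0,0],[0,0,0,0,0,0]]'|grep -E 'pos|force: \['; done
```

```text
position: [0.6818, 0.0847, 0.0584]
force: [0.6, -0.5, -1.4]
position: [0.6836, 0.0852, 0.0547]
force: [-0.1, -0.2, -0.3]
position: [0.6829, 0.0852, 0.0478]
force: [-0.0, 0.5, -0.9]
position: [0.6828, 0.0852, 0.0416]
force: [-0.9, 0.1, -2.0]
position: [0.6862, 0.0851, 0.0398]
force: [-2.8, -0.5, 19.9]
```

```bash

python3 -m handwheel '[[0,0,-0.15,0,0,0],[0,0,0,0,0,0]]'|grep -E 'pos|force: \['
python3 -m handwheel '[[0,0,0,0,0,0],[0,0,0,0,0,0],[0,0,0,0,0,0],[0,0,0,0,0,0]]' 0.65 
python3 -m handwheel '[[0,0,-0.5,0,0,0],[0,0,-1,0,0,0],[0,0,-1,0,0,0],[0,0,-1,0,0,0],[0,0,-1,0,0,0],[0,0,-1,0,0,0],[0,0,-1,0,0,0],[0,0,-0.6,0,0,0]]' >/dev/null
cat > w.py <<'E'
from h import *
t=get_image('top')
for l in('tank_wagon','timber_wagon','brake_van'):
  for r in trace(l,'top')[:2]:
    rr=cv2.minAreaRect(cv2.findNonZero(r['region'].astype(np.uint8)));print(l,round(r['score'],2),rr,onz(t,*rr[0],.057))
E
python3 w.py; python3 g.py .4098 -.1465 .18 -27
```

```text
position: [0.6838, 0.0852, 0.0401]
force: [0.2, 1.0, -0.5]
clock: 39.0
position: [0.6829, 0.0852, 0.0388]
ee_rot: [0.005, -3.141, 0.0]
force: [0.1, 0.1, -1.1]
width: 0.644
gripper_force: 0.0
tank_wagon 0.47 ((393.5, 164.5), (55.0, 7.0), 90.0) [ 0.61032584 -0.22121598  0.057     ]
timber_wagon 0.79 ((273.0, 144.5), (33.0, 18.0), 90.0) [0.66446573 0.08217493 0.057     ]
timber_wagon 0.55 ((364.20001220703125, 244.60000610351562), (42.038082122802734, 17.888545989990234), 26.56505012512207) [ 0.40970361 -0.14586445  0.057     ]
brake_van 0.94 ((364.84600830078125, 244.35122680664062), (42.0588264465332, 18.176471710205078), 28.07248878479004) [ 0.41031453 -0.14747782  0.057     ]
brake_van 0.66 ((443.0, 164.0), (60.0, 42.0), 90.0) [ 0.61031856 -0.34468277  0.057     ]
pos [0.6829 0.0852 0.1808] yaw 90.2 tool z [-0.  0. -1.] shift units [ 13.69 -11.55   0.04] turn units 29.29 alt -15.71 j7 1.56
```

```bash

for i in 1 2; do python3 -m handwheel '[[0.978,-0.825,0,0,0,0],[0.978,-0.825,0,0,0,0],[0.978,-0.825,0,0,0,0],[0.978,-0.825,0,0,0,0],[0.978,-0.825,0,0,0,0],[0.978,-0.825,0,0,0,0],[0.978,-0.825,0,0,0,0]]' 0.85 >/dev/null; done
for i in 1 2 3; do python3 -m handwheel '[[0,0,0,0,0,1],[0,0,0,0,0,1],[0,0,0,0,0,1],[0,0,0,0,0,1],[0,0,0,0,0,1],[0,0,0,0,0,1],[0,0,0,0,0,1],[0,0,0,0,0,1]]' >/dev/null; done
python3 -m handwheel '[[0,0,0,0,0,1],[0,0,0,0,0,1],[0,0,0,0,0,1],[0,0,0,0,0,1],[0,0,0,0,0,1],[0,0,0,0,0,0.3],[0,0,0,0,0,0]]' >/dev/null
python3 g.py .4098 -.1465 .025 -27; python3 w.py
```

```text
pos [ 0.4094 -0.1464  0.1804] yaw -27.0 tool z [-0.002 -0.    -1.   ] shift units [0.01 0.03 7.77] turn units -0.0 alt 45.0 j7 0.01
tank_wagon 0.95 ((236.0, 140.5), (41.0, 18.0), 90.0) [0.67576459 0.17636002 0.057     ]
tank_wagon 0.56 ((513.5, 175.0), (20.0, 25.0), 90.0) [ 0.5808815  -0.51856455  0.057     ]
timber_wagon 0.8 ((273.0, 140.0), (40.0, 18.0), 90.0) [0.67598564 0.08217365 0.057     ]
timber_wagon 0.64 ((196.58399963378906, 324.2120361328125), (18.33576011657715, 43.64805603027344), 79.69515228271484) [0.21361732 0.27327378 0.057     ]
```

```bash

python3 -m handwheel '[[0,0,1,0,0,0],[0,0,1,0,0,0],[0,0,1,0,0,0],[0,0,1,0,0,0],[0,0,1,0,0,0],[0,0,1,0,0,0],[0,0,1,0,0,0],[0,0,0.4,0,0,0]]'|grep -E 'pos|force: \['
python3 -m handwheel '[[0,0,0.35,0,0,0],[0,0,0,0,0,0]]'|grep -E 'pos|force: \['
python3 -m handwheel '[[0,0,0,0,0,0],[0,0,0,0,0,0],[0,0,0,0,0,0],[0,0,0,0,0,0],[0,0,0,0,0,0],[0,0,0,0,0,0],[0,0,0,0,0,0],[0,0,0,0,0,0]]' 0.2 20
python3 -m handwheel '[[0,0,-0.4,0,0,0],[0,0,-0.8,0,0,0],[0,0,-1,0,0,0],[0,0,-1,0,0,0],[0,0,-1,0,0,0],[0,0,-1,0,0,0],[0,0,-1,0,0,0],[0,0,-1,0,0,0]]' >/dev/null
python3 -m handwheel '[[0,0,-1,0,0,-1],[0,0,0,0,0,-1],[0,0,0,0,0,-1],[0,0,0,0,0,-1],[0,0,0,0,0,-1],[0,0,0,0,0,-0.3],[0,0,0,0,0,0]]' >/dev/null
for i in 1 2 3; do python3 -m handwheel '[[0,0,0,0,0,-1],[0,0,0,0,0,-1],[0,0,0,0,0,-1],[0,0,0,0,0,-1],[0,0,0,0,0,-1],[0,0,0,0,0,-1],[0,0,0,0,0,-1],[0,0,0,0,0,-1]]' |grep -E 'force'; done
python3 g.py .682 -.01 .075 90
```

```text
position: [0.409, -0.1464, 0.0312]
force: [-0.2, 0.5, 0.5]
position: [0.4096, -0.1467, 0.0255]
force: [0.2, 1.0, 0.5]
clock: 45.32
position: [0.4105, -0.1467, 0.0264]
ee_rot: [2.679, 1.641, 0.001]
force: [0.4, 0.7, 6.1]
width: 0.451
gripper_force: 20.0
force: [-0.7, 1.0, -1.1]
gripper_force: 20.0
force: [0.4, -0.4, -2.0]
gripper_force: 20.0
force: [-0.1, -0.4, -1.7]
gripper_force: 20.0
pos [ 0.4097 -0.1468  0.1901] yaw 90.2 tool z [-0.001 -0.    -1.   ] shift units [-13.65   6.79   5.74] turn units 0.05 alt -44.95 j7 1.92
```

```bash

for i in 1 2; do python3 -m handwheel '[[-0.975,0.485,0,0,0,0],[-0.975,0.485,0,0,0,0],[-0.975,0.485,0,0,0,0],[-0.975,0.485,0,0,0,0],[-0.975,0.485,0,0,0,0],[-0.975,0.485,0,0,0,0],[-0.975,0.485,0,0,0,0]]' >/dev/null; done
python3 -m handwheel '[[0,0,0.5,0,0,0],[0,0,1,0,0,0],[0,0,1,0,0,0],[0,0,1,0,0,0],[0,0,1,0,0,0],[0,0,1,0,0,0],[0,0,0.5,0,0,0],[0,0,0.5,0,0,0]]'|grep -E 'pos|force: \['
for i in 1 2 3 ; do python3 -m handwheel '[[0,0,0.1,0,0,0],[0,0,0.1,0,0,0],[0,0,0.1,0,0,0],[0,0,0,0,0,0]]'|grep -E 'pos|force: \['; done
python3 -m handwheel '[[0,0,0.1,0,0,0],[0,0,0,0,0,0]]'|grep -E 'pos|force: \['
python3 -m handwheel '[[0,0,0,0,0,0],[0,0,0,0,0,0],[0,0,0,0,0,0],[0,0,0,0,0,0]]' 0.65 
python3 -m handwheel '[[0,0,-0.5,0,0,0],[0,0,-1,0,0,0],[0,0,-1,0,0,0],[0,0,-1,0,0,0],[0,0,-1,0,0,0],[0,0,-1,0,0,0],[0,0,-1,0,0,0],[0,0,-0.6,0,0,0]]' >/dev/null
python3 g.py .65 -.226 .18 90
```

```text
position: [0.6817, -0.0103, 0.0588]
force: [0.6, 0.3, -0.4]
position: [0.6831, -0.0101, 0.0548]
force: [0.0, 0.9, -0.8]
position: [0.6824, -0.0099, 0.0478]
force: [0.0, -0.4, -1.4]
position: [0.6823, -0.01, 0.0416]
force: [-0.7, -0.5, -0.5]
position: [0.6831, -0.0101, 0.0405]
force: [0.8, 0.1, 1.2]
clock: 51.9
position: [0.6826, -0.01, 0.0401]
ee_rot: [0.005, -3.142, -0.0]
force: [-0.1, -0.4, 1.2]
width: 0.647
gripper_force: 0.0
pos [ 0.6834 -0.0103  0.1853] yaw 90.2 tool z [ 0.003  0.    -1.   ] shift units [  1.7  -10.78   0.26] turn units 0.04 alt -44.96 j7 1.73
```

```bash

for i in 1 2; do python3 -m handwheel '[[0.3,-0.882,0,0,0,0],[0.3,-0.882,0,0,0,0],[0.3,-0.882,0,0,0,0],[0.3,-0.882,0,0,0,0],[0.3,-0.882,0,0,0,0],[0.3,-0.882,0,0,0,0]]' 0.33 > /dev/null;done
python3 -m handwheel '[[0,0,1,0,0,0],[0,0,1,0,0,0],[0,0,1,0,0,0],[0,0,1,0,0,0],[0,0,0.5,0,0,0],[0,0,0,0,0,0]]' |grep pos
python3 g.py .612 -.222 .0165 90
python3 d.py top 180 80 300 225 pics/q1.png; python3 w.py
```

```text
position: [0.6097, -0.2213, 0.0899]
pos [ 0.6097 -0.2213  0.0899] yaw 90.2 tool z [-0.004  0.001 -1.   ] shift units [-0.13 -0.04  3.67] turn units 0.04 alt -44.96 j7 2.1
2.6222222222222222 [ 0.00223438  0.62759535  0.40757679  1.67522329 -0.30065626  0.90325631
  2.10224184]
tank_wagon 0.78 ((236.0, 140.0), (38.0, 18.0), 90.0) [0.67704767 0.17636485 0.057     ]
timber_wagon 0.98 ((195.9104766845703, 324.5166015625), (17.88116455078125, 41.297847747802734), 79.50852966308594) [0.21286757 0.2749581  0.057     ]
timber_wagon 0.61 ((272.5, 140.0), (40.0, 17.0), 90.0) [0.67600002 0.08344408 0.057     ]
brake_van 0.88 ((309.5, 139.0), (42.0, 17.0), 90.0) [ 0.67748961 -0.01039639  0.057     ]
brake_van 0.21 ((447.59442138671875, 168.59657287597656), (12.77487564086914, 19.522628784179688), 31.607501983642578) [ 0.59860682 -0.35589258  0.057     ]
```

View pics/q1.png

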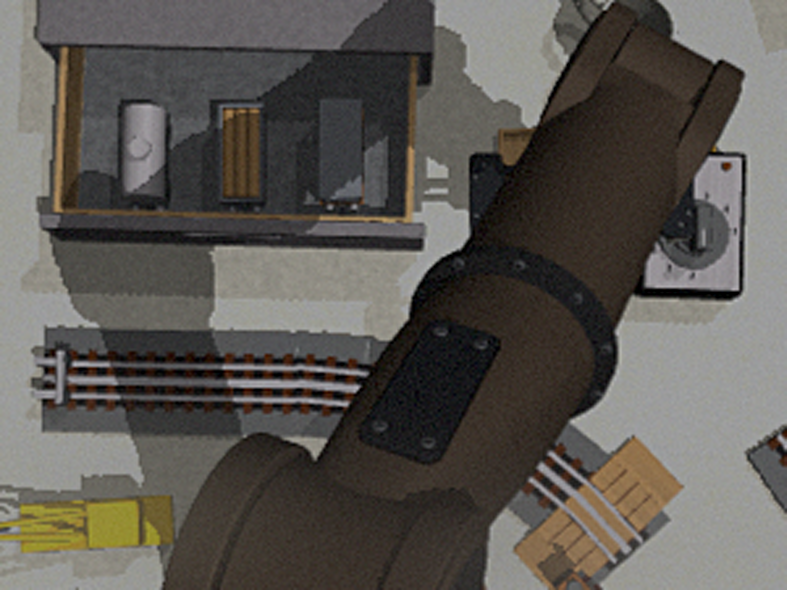

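All three wagons stand in the drawer. Now grip the pen shallowly and drag it away from the tray wall.

```bash

python3 -m handwheel '[[-0.1,0,1,0,0,0],[0,0,1,0,0,0],[0,0,0.8,0,0,0],[0,0,0.4,0,0,0],[0,0,0.2,0,0,0],[0,0,0.2,0,0,0],[0,0,0,0,0,0]]' 
python3 -m handwheel '[[0,0,0,0,0,0],[0,0,0,0,0,0],[0,0,0,0,0,0],[0,0,0,0,0,0],[0,0,0,0,0,0],[0,0,0,0,0,0]]' 0 15
```

```text
clock: 54.9
position: [0.6135, -0.2221, 0.0204]
ee_rot: [-0.005, 3.141, -0.0]
force: [-0.1, 0.1, -0.2]
width: 0.331
gripper_force: 0.0
clock: 55.4
position: [0.6138, -0.2223, 0.0209]
ee_rot: [-0.005, 3.14, -0.001]
force: [-0.5, -0.5, 5.5]
width: 0.186
gripper_force: 14.9
```

```bash

python3 -m handwheel '[[0,0.15,0,0,0,0],[0,0.15,0,0,0,0],[0,0.15,0,0,0,0],[0,0.15,0,0,0,0],[0,0,0,0,0,0]]' 
python3 -m handwheel '[[0,0,0,0,0,0],[0,0,0,0,0,0],[0,0,0,0,0,0]]' 0.33
python3 -m handwheel '[[0,0,0.15,0,0,0],[0,0,0.15,0,0,0],[0,0,0.15,0,0,0],[0,0,0.1,0,0,0],[0,0,0.1,0,0,0],[0,0,0,0,0,0]]'
```

```text
clock: 55.82
position: [0.6138, -0.2104, 0.0209]
ee_rot: [-0.005, 3.14, -0.002]
force: [0.1, -2.8, 5.7]
width: 0.183
gripper_force: 15.0
clock: 56.07
position: [0.6129, -0.2092, 0.0198]
ee_rot: [0.005, -3.141, -0.001]
force: [-0.3, 0.5, -0.3]
width: 0.319
gripper_force: 0.0
clock: 56.57
position: [0.6128, -0.2098, 0.0065]
ee_rot: [0.005, -3.141, -0.0]
force: [-0.3, 0.1, 0.0]
width: 0.327
gripper_force: 0.0
```

```bash

python3 -m handwheel '[[0,0,0,0,0,0],[0,0,0,0,0,0],[0,0,0,0,0,0],[0,0,0,0,0,0],[0,0,0,0,0,0],[0,0,0,0,0,0]]' 0 50
python3 -m handwheel '[[0,0,-0.3,0,0,0],[0,0,-0.6,0,0,0],[0,0,-1,0,0,0],[0,0,-1,0,0,0],[0,0,-1,0,0,0],[0,0,-1,0,0,0],[0,0,-1,0,0,0],[0,0,-1,0,0,0]]'
python3 -m handwheel '[[0,0,-1,0,0,0],[0,0,0,0,0,0]]' >/dev/null
python3 -c "
from cell import *
for l in('pen','pen_tip'):
  for c in('scene','top'): print(l,c,[(round(x['score'],2),x['point'][0]*640,x['point'][1]*480) for x in place_of(l,c)[:2]])"
python3 d.py scene 150 150 180 135 pics/pen1.png
```

```text
clock: 57.07
position: [0.6133, -0.21, 0.0072]
ee_rot: [-0.005, 3.141, -0.0]
force: [-0.0, -0.2, -0.2]
width: 0.191
gripper_force: 49.6
clock: 57.73
position: [0.6131, -0.21, 0.1474]
ee_rot: [-0.004, 3.141, -0.0]
force: [0.8, 0.2, -1.6]
width: 0.188
gripper_force: 49.6
pen scene [(0.78, 233.98399999999998, 256.416)]
pen top [(0.18, 151.61599999999999, 231.984)]
pen_tip scene []
pen_tip top []
4.37037037037037 [-0.04174883  0.54787596  0.44383422  1.61461396 -0.26237028  1.04018047
  2.05306228]
```

View pics/pen1.png

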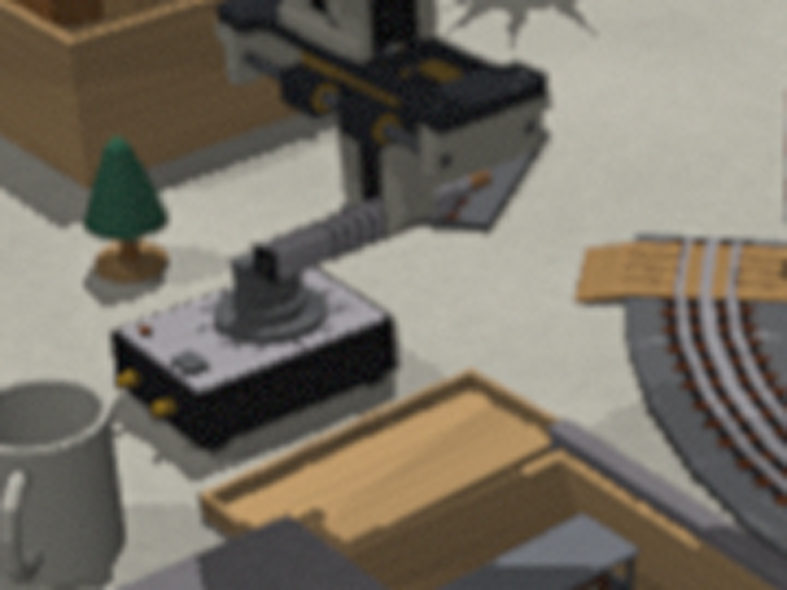

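Pen is held firmly, with the tip at crop (482,178). Save raw views for the rail fit, then move left and tilt.

```bash
cat > save.py <<'E'
import sys,pickle
from h import *
pickle.dump({n:get_image(n) for n in('top','scene')},open(sys.argv[1],'wb'))
s=pickle.load(open(sys.argv[1],'rb'))['scene'];o=observe();M=rot(o['ee_rot'])
print(o['position'],'tip px scene',proj(s,o['position']+M@[.065,0,-.006]),o['joints'].round(2))
E
python3 save.py r1.pkl
python3 -m handwheel '[[1,1,0,0,0,0],[1,1,0,0,0,0],[1,1,0,0,0,0],[1,1,0,0,0,0],[0.5,1,0,0,0,0],[0,1,0,0,0,0],[0,1,0,0,0,0],[0,1,0,0,0,0]]' >/dev/null
for i in 1 2; do python3 -m handwheel '[[0,1,0,0,0,0],[0,1,0,0,0,0],[0,1,0,0,0,0],[0,1,0,0,0,0],[0,1,0,0,0,0],[0,1,0,0,0,0],[0,1,0,0,0,0]]' >/dev/null; done
python3 g.py .5 .2 .15 90
python3 -m handwheel '[[0,0,0,0,-1,0],[0,0,0,0,-1,0],[0,0,0,0,-1,0],[0,0,0,0,-1,0],[0,0,0,0,-1,0],[0,0,0,0,-1,0],[0,0,0,0,-1,0],[0,0,0,0,-1,0]]'
python3 save.py r2.pkl
python3 -m handwheel '[[0,0,0,0,-1,0],[0,0,0,0,-1,0],[0,0,0,0,-1,0],[0,0,0,0,-1,0],[0,0,0,0,-0.5,0],[0,0,0,0,0,0]]'
python3 g.py .5 .2 .15 90
python3 save.py r2.pkl
```

```text
[ 0.61261181 -0.20966933  0.16420629] tip px scene [260.0761985  190.31989372] [-0.04  0.55  0.44  1.61 -0.26  1.04  2.05]
pos [0.5215 0.2306 0.1646] yaw 90.2 tool z [-0.001 -0.001 -1.   ] shift units [ 1.08 -1.53  0.73] turn units 0.04 alt -44.96 j7 1.24
clock: 60.75
position: [0.5214, 0.2293, 0.1647]
ee_rot: [-0.003, 2.593, 0.002]
force: [1.1, -1.3, -1.9]
width: 0.191
gripper_force: 49.6
[0.51911845 0.23100856 0.16328837] tip px scene [428.80694243 264.19706075] [-1.42  0.29  0.84  2.28  0.46  0.24  0.5 ]
clock: 61.35
position: [0.5278, 0.2193, 0.1659]
ee_rot: [0.01, 2.462, -0.037]
force: [0.4, 0.2, -0.8]
width: 0.191
gripper_force: 49.6
pos [0.5278 0.2193 0.1659] yaw 89.0 tool z [ 0.628 -0.029 -0.778] shift units [ 1.58 -0.97 -0.22] turn units -0.24 alt 44.76 j7 -0.35
[0.52759924 0.21925797 0.16604923] tip px scene [420.54825319 266.22847743] [-1.58  0.37  1.01  2.37  1.24  0.13 -0.33]
```

The tip model projects exactly (260.1,190.3 against 259.8,190.2 seen). Joint 6 limits this tilt direction, so I'll untilt, turn half a turn and tilt towards the robot instead.

```bash

python3 -m handwheel '[[0,0,0,0,1,0],[0,0,0,0,1,0],[0,0,0,0,1,0],[0,0,0,0,1,0],[0,0,0,0,1,0],[0,0,0,0,1,0],[0,0,0,0,1,0],[0,0,0,0,1,0]]' >/dev/null
python3 -m handwheel '[[0,0,0,0,1,0],[0,0,0,0,0.75,0],[0,0,0,0,0,0]]' | grep -E 'pos|rot'
for i in 1 2 3 4 5; do python3 -m handwheel '[[0,0,0,0,0,1],[0,0,0,0,0,1],[0,0,0,0,0,1],[0,0,0,0,0,1],[0,0,0,0,0,1],[0,0,0,0,0,1],[0,0,0,0,0,1],[0,0,0,0,0,1]]' >/dev/null; done
python3 -m handwheel '[[0,0,0,0,0,1],[0,0,0,0,0,1],[0,0,0,0,0,1],[0,0,0,0,0,1],[0,0,0,0,0,1],[0,0,0,0,0,0]]' | grep -E 'pos|rot|clock'
python3 g.py .41 .21 .15 -90
python3 save.py r2.pkl
```

```text
position: [0.5356, 0.2171, 0.163]
ee_rot: [0.035, 3.032, -0.04]
clock: 66.2
position: [0.5333, 0.2179, 0.1618]
ee_rot: [3.108, -0.036, 0.176]
pos [0.5333 0.2179 0.1618] yaw -91.4 tool z [ 0.112 -0.03  -0.993] shift units [-6.18  0.53 -0.09] turn units -0.35 alt 44.65 j7 -1.63
[0.53343141 0.21726499 0.16191603] tip px scene [382.20870324 271.20577764] [-1.2   0.51  0.96  1.91 -0.45  0.87 -1.63]
```

```bash
cat > fit.py <<'E'
import pickle
from h import *
from scipy.optimize import minimize
from scipy.ndimage import map_coordinates
np.set_printoptions(precision=4,suppress=True)
F=[pickle.load(open(f,'rb')) for f in('r1.pkl','r2.pkl')]
d=np.arange(-.19,.26,.003)
def line(off,d,q):
    L=np.where(d[:,None]<0,np.c_[off+0*d,-d],np.c_[-.42+(.42+off)*np.cos(d/.42),-(.42+off)*np.sin(d/.42)])
    c,s=np.cos(q[2]),np.sin(q[2]);return L@np.array([[c,s],[-s,c]])+q[:2]
def cost(q,cam,sep=False):
    v=0
    for f in F:
        c=f[cam];g=cv2.GaussianBlur(c['image'].mean(2).astype(np.float32),(0,0),.6)
        S=[]
        for off in(-.016,0,.016,-.008,.008):
            P=np.c_[line(off,d,q),0*d+.008];px=np.array([proj(c,p) for p in P]);S.append(map_coordinates(g,px[:,::-1].T,order=1))
        v=v+np.clip(S[0]+S[1]+S[2]-1.5*(S[3]+S[4]),-30,150)*(S[1]>60)
    return -np.mean(v)
if __name__=='__main__':
    Q=[]
    for cam in('top','scene'):
        best=None
        for dx in(-.006,0,.006):
          for dt in(-.02,0):
            r=minimize(cost,[.4595+dx+.002,.0375,-.005+dt],args=(cam,),method='Nelder-Mead',options=dict(initial_simplex=np.array([.4595+dx,.0375,-.0175+dt+.0175])+np.array([[0,0,0],[.003,0,0],[0,.008,0],[0,0,.012]])))
            if best is None or r.fun<best.fun: best=r
        print(cam,best.x,best.fun);Q.append(best.x)
    q=Q[0]
    for n,p in(('start',line(0,np.array([-.18]),q)),('curve',line(0,np.array([.125]),q)),('end',line(0,np.array([.25]),q))): print(n,p)
    np.save('track.npy',q)
    ims=[]
    for f,cam,(x,y,w,h) in((F[0],'top',(190,200,260,95)),(F[1],'top',(190,200,260,95))):
        im=cv2.resize(f[cam]['image'][y:y+h,x:x+w,::-1],None,fx=3,fy=3,interpolation=cv2.INTER_CUBIC)
        for p in line(0,d[::6],q):
            u=(proj(f[cam],[*p,.008])-[x,y]+.5)*3;cv2.circle(im,tuple(int(round(a)) for a in u),1,(0,255,0),-1)
        ims.append(im)
    cv2.imwrite('pics/fit.png',np.vstack(ims))
    o=observe();M=rot(o['ee_rot']);a=np.radians(45)
    Mt=np.array([[np.cos(a),0,-np.sin(a)],[0,-1,0],[-np.sin(a),0,-np.cos(a)]])
    print('turn units',R.from_matrix(M.T@Mt).as_rotvec(degrees=True)/4)
E
python3 fit.py
```

```text
top [ 0.4629  0.0512 -0.0069] -241.0
scene [ 0.461   0.0335 -0.0274] -280.0421447753906
start [[0.4642 0.2312]]
curve [[ 0.4436 -0.0719]]
end [[ 0.3891 -0.1838]]
turn units [  0.309  -12.8649  -0.4238]
```

View pics/fit.png

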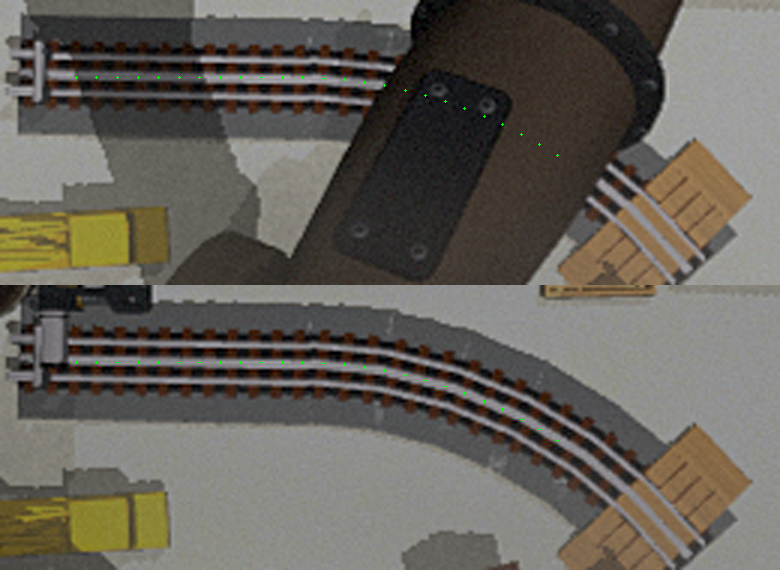

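The r2 overlay shows the rail clear end to end, with the dots centred. The crossing edge is at about px (397,262) and the buffer face at about (205,226). Next: pin down the along-track offset.

```bash
cat > fit2.py <<'E'
import fit
from fit import *
fit.F=[F[1]]
t=F[1]['top']
print('crossing',onz(t,396.8,261.2,.008),'buffer',onz(t,205,225.5,.03),onz(t,205,225.5,.008))
for cam in('top','scene'):
    for y in np.arange(.027,.056,.004):
        r=minimize(lambda p:cost([p[0],y,p[1]],cam),[.461,-.01],method='Nelder-Mead',options=dict(initial_simplex=[[.457,-.025],[.464,-.015],[.461,0.005]]))
        q=[r.x[0],y,r.x[1]]
        print(cam,np.array(q),round(r.fun,1),'start',line(0,np.array([-.18]),q)[0],'end',line(0,np.array([.25]),q)[0],'cross',line(0,np.array([.30]),q)[0])
E
python3 fit2.py
python3 - <<'E'
from h import *
E
for i in 1; do python3 -m handwheel '[[-0.9,0,0,0.04,-1,-0.03],[-0.9,0,0,0.04,-1,-0.03],[-0.9,0,0,0.04,-1,-0.03],[-0.9,0,0,0.04,-1,-0.03],[-0.9,0,0,0.04,-1,-0.03],[-0.9,0,0,0.04,-1,-0.03],[0,0,0,0,-1,-0.03],[0,0,0,0,-1,-0.03]]' ;done
python3 -m handwheel '[[0,0,0,0,-1,-0.03],[0,0,0,0,-1,-0.03],[0,0,0,0,-1,-0.03],[0,0,0,0,-1,-0.03],[0,0,0,0,-0.86,-0.03],[0,0,0,0,0,0]]'
python3 g.py .41 .21 .15 -90;  python3 save.py r3.pkl
```

```text
crossing [ 0.3674 -0.2325  0.008 ] buffer [0.4618 0.2612 0.03  ] [0.4632 0.267  0.008 ]
top [ 0.4588  0.027  -0.0459] -150.0 start [0.4671 0.2068] end [ 0.3758 -0.2049] cross [ 0.3436 -0.2431]
top [ 0.4586  0.031  -0.0372] -150.0 start [0.4653 0.2109] end [ 0.3776 -0.2016] cross [ 0.3457 -0.2401]
top [ 0.4594  0.035  -0.0231] -150.0 start [0.4635 0.215 ] end [ 0.3817 -0.1988] cross [ 0.3504 -0.2377]
top [ 0.4605  0.039  -0.02  ] -150.0 start [0.4641 0.219 ] end [ 0.3836 -0.195 ] cross [ 0.3524 -0.234 ]
top [ 0.4625  0.043  -0.0175] -150.0 start [0.4657 0.223 ] end [ 0.3862 -0.1912] cross [ 0.3551 -0.2303]
top [ 0.4627  0.047  -0.0109] -150.0 start [0.4647 0.227 ] end [ 0.3879 -0.1877] cross [ 0.3571 -0.227 ]
top [ 0.4627  0.051  -0.0049] -150.0 start [0.4636 0.231 ] end [ 0.3893 -0.1841] cross [ 0.3587 -0.2236]
top [ 0.4632  0.055  -0.0016] -149.6 start [0.4634 0.235 ] end [ 0.3906 -0.1804] cross [ 0.3601 -0.22  ]
scene [ 0.4599  0.027  -0.0371] -146.3 start [0.4666 0.2069] end [ 0.379  -0.2057] cross [ 0.3472 -0.2441]
scene [ 0.4607  0.031  -0.0305] -147.8 start [0.4662 0.2109] end 
[... 505 characters left out ...]
1 start [0.4642 0.231 ] end [ 0.3896 -0.1841] cross [ 0.359  -0.2236]
scene [0.4638 0.055  0.0005] -133.0 start [0.4637 0.235 ] end [ 0.3917 -0.1805] cross [ 0.3613 -0.2202]
clock: 66.97
position: [0.4263, 0.2197, 0.1694]
ee_rot: [3.058, -0.01, -0.697]
force: [0.2, -0.1, -1.6]
width: 0.192
gripper_force: 49.6
clock: 67.47
position: [0.4271, 0.2184, 0.1667]
ee_rot: [2.897, -0.002, -1.207]
force: [-0.5, 0.2, -0.8]
width: 0.19
gripper_force: 49.6
pos [0.4271 0.2184 0.1667] yaw -90.0 tool z [-0.71  -0.002 -0.704] shift units [-0.01  0.42  1.2 ] turn units 0.0 alt -45.0 j7 -1.49
[0.42715893 0.21844541 0.16789822] tip px scene [418.72266056 268.28178485] [-0.78  0.84  0.71  1.51 -0.54  1.81 -1.49]
```

```bash
cat > fit3.py <<'E'
from fit import *
from scipy.optimize import least_squares
c=F[1]['top'];out=[]
for cam in('top','scene'):
    c=F[1][cam];g=c['image'].mean(2).astype(np.float32);q=[.4605,.039,-.02];pts=[]
    o=np.linspace(-.007,.007,29)
    for dd in np.arange(-.16,.285,.006):
        A=np.array([line(a,np.array([dd]),q)[0] for a in o])
        px=np.array([proj(c,[*p,.008]) for p in A]);v=map_coordinates(g,px[:,::-1].T,order=1)
        # matched filter: 8 mm bright bar
        sc=[ (v*np.exp(-((o-m)/.0035)**2)).sum() for m in o];w=np.clip(v-np.percentile(v,30),0,None)
        if v.max()>75: pts.append([dd,(w*o).sum()/w.sum()])
    pts=np.array(pts)
    P=np.array([line(b,np.array([a]),q)[0] for a,b in pts])
    def res(q):
        e=[]
        co,s=np.cos(q[2]),np.sin(q[2]);L=(P-q[:2])@np.array([[co,-s],[s,co]])
        return np.where(L[:,1]>0,L[:,0],np.hypot(L[:,0]+.42,L[:,1])-.42)
    r=least_squares(res,q,loss='soft_l1',f_scale=.001)
    cov=np.sqrt(np.diag(np.linalg.inv(r.jac.T@r.jac))*(r.fun@r.fun)/len(P))
    print(cam,r.x,'sd',cov,'rms',np.sqrt((res(r.x)**2).mean()),len(P))
    for n,a in(('start',-.18),('org',0),('curve',.125),('end',.25),('cross',.3)): print('  ',n,line(0,np.array([a]),r.x)[0],proj(F[1]['top'],[*line(0,np.array([a]),r.x)[0],.008]))
    print(np.c_[pts[::6,0],res(r.x)[::6]*1000].T)
    np.save(cam+'.npy',r.x)
E
python3 fit3.py
```

```text
top [ 0.4602  0.0364 -0.0257] sd [0.0001 0.0006 0.001 ] rms 0.0003362727026078683 75
   start [0.4649 0.2164] [224.2388 224.7486]
   org [0.4602 0.0364] [292.8413 226.0494]
   curve [ 0.4386 -0.0862] [339.9479 234.0338]
   end [ 0.382  -0.1971] [382.9964 255.6303]
   cross [ 0.3505 -0.236 ] [398.2285 267.7457]
[[-0.16   -0.124  -0.088  -0.052  -0.016   0.02    0.056   0.092   0.128
   0.164   0.2     0.236   0.272 ]
 [ 0.0768  0.2436 -0.0185 -0.3711 -0.0344  0.0094  0.2998 -0.2504  0.6598
  -0.0015  0.323  -0.2392 -0.2848]]
scene [ 0.4613  0.0372 -0.0235] sd [0.0001 0.0005 0.0009] rms 0.00031184553473557634 75
   start [0.4655 0.2172] [223.9388 224.5073]
   org [0.4613 0.0372] [292.5407 225.6575]
   curve [ 0.4399 -0.0855] [339.6607 233.5376]
   end [ 0.3835 -0.1965] [382.7514 255.0367]
   cross [ 0.3522 -0.2354] [398.0079 267.117 ]
[[-0.16   -0.124  -0.088  -0.052  -0.016   0.02    0.056   0.092   0.128
   0.164   0.2     0.236   0.272 ]
 [ 0.0164  0.0193 -0.0061 -0.2714 -0.0736 -0.2385  0.3156 -0.2481  0.8411
  -0.108   0.561   0.0134 -0.2623]]
```

Both cameras' rail fits agree to about 1 mm, with 0.3 mm rms. Approach the start point from above.

```bash

python3 -m handwheel '[[0.79,-0.03,0.98,0,0,0],[0.79,-0.03,0.98,0,0,0],[0.79,-0.03,0.98,0,0,0],[0.79,-0.03,0.98,0,0,0],[0,0,0,0,0,0],[0,0,0,0,0,0]]'
cat > tip.py <<'E'
from h import *
np.set_printoptions(precision=4,suppress=True)
np.save('track.npy',[.46075,.0368,-.0246])
o=observe();M=rot(o['ee_rot']);T=o['position']+M@[.065,0,-.006];s,t=get_image('scene'),get_image('top')
print('tip',T,'px',proj(s,T),proj(t,T),'M',M,o['joints'])
ims=[]
for c,k in((s,8),(t,8)):
    u=proj(c,T);x,y=int(u[0])-24,int(u[1])-30
    im=cv2.resize(c['image'][y:y+60,x:x+48,::-1],None,fx=k,fy=k,interpolation=cv2.INTER_CUBIC)
    for a in (T,):
        v=(proj(c,a)-[x,y]+.5)*k;cv2.circle(im,tuple(int(b) for b in v),2,(0,255,0),-1)
    ims.append(im)
cv2.imwrite('pics/tip.png',np.hstack(ims))
E
python3 tip.py
```

```text
clock: 68.07
position: [0.4155, 0.2207, 0.069]
ee_rot: [2.898, -0.003, -1.199]
force: [-0.6, -0.1, 0.5]
width: 0.189
gripper_force: 49.6
tip [0.4658 0.2205 0.0274] px [418.1307 304.0971] [220.9379 223.9308] M [[ 0.7077  0.0004 -0.7065]
 [-0.0034 -1.     -0.004 ]
 [-0.7065  0.0052 -0.7077]] [-0.7764  0.9492  0.6725  1.5792 -0.5961  1.6514 -1.4431]
```

View pics/tip.png

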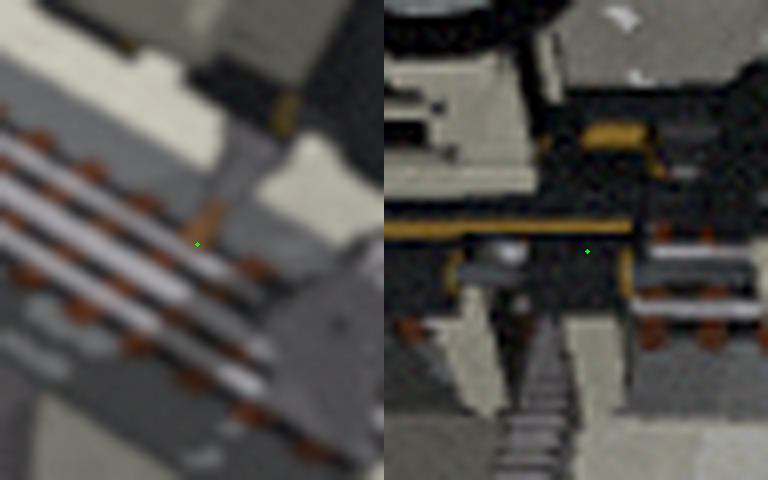

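```bash

python3 -m handwheel '[[0.13,0,0.13,0,0,0],[0.13,0,0.13,0,0,0],[0.13,0,0.13,0,0,0],[0,0,0,0,0,0],[0,0,0,0,0,0]]'|grep -E 'pos|force: \['
for i in 1 2 3 4 5 6 7 8 9; do python3 -m handwheel '[[0.025,0,0.025,0,0,0],[0,0,0,0,0,0],[0,0,0,0,0,0]]'|grep -E 'pos|force: \[' | tr '\n' ' '; echo; done
```

```text
position: [0.4161, 0.2202, 0.0574]
force: [0.0, 0.1, 0.0]
position: [0.4161, 0.2202, 0.0568] force: [1.1, -0.3, -0.4] 
position: [0.4161, 0.2202, 0.056] force: [0.5, -0.4, -1.2] 
position: [0.4161, 0.2202, 0.0553] force: [1.1, 0.5, -1.0] 
position: [0.4161, 0.2202, 0.0546] force: [1.2, 0.7, -1.2] 
position: [0.4161, 0.2202, 0.0539] force: [-0.0, 0.7, -0.4] 
position: [0.4161, 0.2202, 0.0533] force: [-0.3, 0.4, 0.0] 
position: [0.4162, 0.2202, 0.0526] force: [1.2, -0.6, 2.4] 
position: [0.4163, 0.2202, 0.0518] force: [0.9, 0.2, 2.3] 
position: [0.4164, 0.2202, 0.0512] force: [2.5, 0.7, 3.4]
```

```bash
cat > ball.py <<'E'
from fit import *
q=np.load('scene.npy');s=get_image('scene');o=observe();M=rot(o['ee_rot'])
B=o['position']+M@[.060,0,-.006];u=proj(s,B);print('pred',B,u)
im=s['image'].astype(int);m=(im[:,:,0]>im[:,:,2]*1.6)&(im[:,:,0]>110)
h=cv2.cvtColor(s['image'],cv2.COLOR_RGB2HSV)
x0,y0=int(u[0])-8,int(u[1])-8
yy,xx=np.mgrid[y0:y0+17,x0:x0+17];print(im[y0:y0+17,x0:x0+17,0]-im[y0:y0+17,x0:x0+17,2])
print(h[y0:y0+17,x0:x0+17,0])
E
python3 ball.py; python3 -c "
from cell import *
print([(x['score'],x['point'][0]*640,x['point'][1]*480) for x in place_of('pen_tip','scene')])"
```

```text
pred [0.463  0.2199 0.013 ] [417.993  308.6142]
[[ 9 18 23 30 24  3 -2 -2 -3 -1 -2  0  0 -1 -2 -1 -1]
 [ 7  4  5  3  0  0 -2 -2  5  6  3 -1 -3 -2 -1 -2 -2]
 [15  2 -3 -4 -3 -4  1 11 22 18  5 -2  0 -2 -2 -1 -1]
 [16  2 -3 -4 -2 -2  2 17 27 18  1 -4 -3 -3  0 -5 -1]
 [-1 -2  0  1  2 -1  1  5 13 15  5  0 -2 -2 -1 -1 -2]
 [-3 -3  5 21 27 21 10  5  4 20 24 12 -1 -3 -1  1  3]
 [-4 -4  4 17 32 42 31 17 18 34 45 28  6 -1  4  8  6]
 [ 1 -3 -3  1 10 21 29 38 45 52 48 28 10  2  9 14 23]
 [16  4 -2 -5 -1  1 14 43 58 58 40 18  4  0  2  9 19]
 [43 27  9  0 -5 -3 10 45 60 55 41 19  8  5  1  2  3]
 [39 38 18  0 -2 -4  6 31 47 42 30 20 19 14  6  1 -1]
 [10  7  4  1 -2 -1  2 11 16 13  8  7 13 15  7  0 -1]
 [ 0 -4 -2 -2  2  7  8  7  6  0 -2  0  1 -1  0 -1 -2]
 [-3 -2 -3 -1  7 16 25 24 14  3  1 -2 -3 -3 -2 -2 -2]
 [-2 -2 -1  2  2  8 17 27 20  7 -1 -3 -2 -2 -1 -2 -3]
 [ 5 11  9  8  3  2  5  8  7  3  0 -1 -3 -2 -2 -3 -4]
 [15 25 28 21 13  3 -1 -1  0 -3  1  2 10 15 10  2  0]]
[[  0   5   7   9   8  10 105 130 120 120 130   0 150 120 135 143 143]
 [173 170 175 168 150 150 120 105   6   0   0 120 128 130 140 
[... 412 characters left out ...]
3   9   0   7   4   9]
 [  4 174 135 125 143 160   4  14  16  16  14  10   0 150 162   3   9]
 [  9   8   3 150 125 128   6  13  15  15  15  11   4   6 165   0  10]
 [  8   9   7 150 130 120   5  13  14  13  11   9   8   9   5 158 120]
 [  3 176   0 165 120 120 170   8   9  12   8   4   5   4   4 150 135]
 [150 126 130 130 162   9   4   0   5 150 105 150 165 135 150 120 120]
 [128 130 128 135   9   8  10  11   4 173 165 130 128 128 120 120 120]
 [135 135 140 165 170   0   5   9   8   9  90 120 120 130 140 135 128]
 [  6   8   7   0 168 170 175   8   4   0 150 135 110 120 135 132 126]
 [  4   7   8   6  12  10 140 135 150 120   0 170   6   8   3 160 150]]
[(0.53, 417.98400000000004, 308.208)]
```

The ball sits at (418.2,308.2), matching the prediction to 0.4 px. It is about 2.3 mm to the robot's side of rail centre, so lift, shift and re-lower.

```bash

python3 -m handwheel '[[-0.1,0,-0.1,0,0,0],[0.081,0,-0.081,0,0,0],[0,0,0,0,0,0],[0.03,0,0.03,0,0,0],[0.04,0,0.04,0,0,0],[0.03,0,0.03,0,0,0],[0,0,0,0,0,0]]'
cat > nxt.py <<'E'
from fit import *
import sys
q=[.4611,.0371,-.0238];Z=.0512;OFF=np.array([.0467,-.0003]);n=int(sys.argv[1])
o=observe();M=rot(o['ee_rot']);p=o['position'].copy();b=p[:2]+OFF
dd=np.arange(-.2,.3,.0002);Lp=line(0,dd,q);i=np.argmin(np.hypot(*(Lp-b).T));d=dd[i]
nr=np.array([np.cos((d/.42 if d>0 else 0)-q[2]),-np.sin((d/.42 if d>0 else 0)-q[2])])
print('d',d.round(4),'off-rail mm',((b-Lp[i])@nr*1000).round(2),'z',p[2].round(4),'F',o['force'].round(1),'M',(M[:,2]).round(3),'j',o['joints'].round(2))
for k in range(n):
    d2=d+.024;T=np.array([*(line(0,np.array([d2]),q)[0]-OFF),Z])
    print(round(d2,4),(M.T@(T-p)/.02/8).round(4));p=T;d=d2
E
python3 nxt.py 7
```

```text
clock: 71.52
position: [0.4187, 0.2202, 0.0511]
ee_rot: [2.898, -0.005, -1.198]
force: [2.2, 0.4, 4.1]
width: 0.192
gripper_force: 49.6
d -0.1828 off-rail mm -0.07 z 0.0511 F [2.2 0.4 4.1] M [-0.706 -0.004 -0.708] j [-0.77  0.98  0.66  1.57 -0.61  1.63 -1.44]
-0.1588 [-0.0021  0.1501  0.0022]
-0.1348 [-0.0018  0.15    0.0031]
-0.1108 [-0.0018  0.15    0.0031]
-0.0868 [-0.0018  0.15    0.0031]
-0.0628 [-0.0018  0.15    0.0031]
-0.0388 [-0.0018  0.15    0.0031]
-0.0148 [-0.0018  0.15    0.0031]
```

```bash

for i in 1 2; do python3 -m handwheel '[[-0.002,0.15,0.003,0,0,0],[-0.002,0.15,0.003,0,0,0],[-0.002,0.15,0.003,0,0,0],[-0.002,0.15,0.003,0,0,0],[-0.002,0.15,0.003,0,0,0],[-0.002,0.15,0.003,0,0,0],[-0.002,0.15,0.003,0,0,0],[-0.002,0.15,0.003,0,0,0]]'|grep -E 'pos|force: \[' | tr '\n' ' '; python3 nxt.py 0; done; python3 nxt.py 5
```

```text
position: [0.4178, 0.1959, 0.0511] force: [-1.0, 2.3, 1.4] d -0.1586 off-rail mm -0.4 z 0.0511 F [-1.   2.3  1.4] M [-0.707 -0.004 -0.707] j [-0.74  0.97  0.67  1.6  -0.59  1.62 -1.4 ]
position: [0.4172, 0.1719, 0.0511] force: [0.2, 1.7, 2.2] d -0.1346 off-rail mm -0.35 z 0.0511 F [0.2 1.7 2.2] M [-0.707 -0.004 -0.708] j [-0.72  0.96  0.68  1.62 -0.56  1.6  -1.37]
d -0.1346 off-rail mm -0.35 z 0.0511 F [0.2 1.7 2.2] M [-0.707 -0.004 -0.708] j [-0.72  0.96  0.68  1.62 -0.56  1.6  -1.37]
-0.1106 [-0.0005  0.1496  0.0013]
-0.0866 [-0.0018  0.15    0.0031]
-0.0626 [-0.0018  0.15    0.0031]
-0.0386 [-0.0018  0.15    0.0031]
-0.0146 [-0.0018  0.15    0.0031]
```

Works well. Continuing along the straight.

```bash

python3 -m handwheel '[[0,0.15,0.001,0,0,0],[0,0.15,0.001,0,0,0],[0,0.15,0.001,0,0,0],[0,0.15,0.001,0,0,0],[-0.001,0.15,0.002,0,0,0],[-0.001,0.15,0.002,0,0,0],[-0.001,0.15,0.002,0,0,0],[-0.001,0.15,0.002,0,0,0]]' >/dev/null
for i in 1 2 3; do python3 -m handwheel '[[-0.002,0.15,0.003,0,0,0],[-0.002,0.15,0.003,0,0,0],[-0.002,0.15,0.003,0,0,0],[-0.002,0.15,0.003,0,0,0],[-0.002,0.15,0.003,0,0,0],[-0.002,0.15,0.003,0,0,0],[-0.002,0.15,0.003,0,0,0],[-0.002,0.15,0.003,0,0,0]]'|grep -E 'rot'; python3 nxt.py 0; done; python3 nxt.py 5
```

```text
ee_rot: [2.898, -0.005, -1.199]
d -0.0864 off-rail mm -0.06 z 0.0512 F [0.8 2.4 1.9] M [-0.707 -0.004 -0.708] j [-0.67  0.96  0.69  1.65 -0.52  1.58 -1.3 ]
ee_rot: [2.898, -0.005, -1.199]
d -0.0624 off-rail mm -0.06 z 0.0512 F [0.4 1.7 2.4] M [-0.707 -0.004 -0.708] j [-0.64  0.96  0.7   1.67 -0.5   1.57 -1.27]
ee_rot: [2.898, -0.005, -1.199]
d -0.0386 off-rail mm -0.08 z 0.0513 F [0.1 1.7 2.7] M [-0.707 -0.004 -0.708] j [-0.61  0.95  0.71  1.68 -0.48  1.56 -1.24]
d -0.0386 off-rail mm -0.08 z 0.0513 F [0.1 1.7 2.7] M [-0.707 -0.004 -0.708] j [-0.61  0.95  0.71  1.68 -0.48  1.56 -1.24]
-0.0146 [-0.0011  0.1494  0.003 ]
0.0094 [-0.0023  0.1499  0.0035]
0.0334 [-0.0072  0.1496  0.0085]
0.0574 [-0.0132  0.1487  0.0145]
0.0814 [-0.0192  0.1473  0.0205]
```

```bash

python3 -m handwheel '[[-0.001,0.15,0.003,0,0,0],[-0.001,0.15,0.003,0,0,0],[-0.001,0.15,0.003,0,0,0],[-0.001,0.15,0.003,0,0,0],[-0.001,0.15,0.003,0,0,0],[-0.001,0.15,0.003,0,0,0],[-0.001,0.15,0.003,0,0,0],[-0.001,0.15,0.003,0,0,0]]' >/dev/null;  python3 nxt.py 0
python3 -m handwheel '[[-0.002,0.15,0.003,0,0,0],[-0.002,0.15,0.003,0,0,0],[-0.002,0.15,0.003,0,0,0],[-0.002,0.15,0.003,0,0,0],[-0.002,0.15,0.003,0,0,0],[-0.002,0.15,0.003,0,0,0],[-0.003,0.15,0.004,0,0,0],[-0.004,0.15,0.005,0,0,0]]' >/dev/null;  python3 nxt.py 0
python3 -m handwheel '[[-0.005,0.15,0.006,0,0,0],[-0.005,0.15,0.006,0,0,0],[-0.006,0.15,0.007,0,0,0],[-0.007,0.15,0.008,0,0,0],[-0.007,0.15,0.009,0,0,0],[-0.008,0.149,0.01,0,0,0],[-0.009,0.149,0.01,0,0,0],[-0.01,0.149,0.011,0,0,0]]' >/dev/null;  python3 nxt.py 4
```

```text
d -0.0146 off-rail mm 0.01 z 0.0512 F [0.  2.1 2.6] M [-0.707 -0.004 -0.708] j [-0.58  0.95  0.71  1.68 -0.46  1.54 -1.21]
d 0.0096 off-rail mm 0.05 z 0.0512 F [0.  2.2 1.5] M [-0.707 -0.004 -0.708] j [-0.55  0.95  0.72  1.69 -0.44  1.53 -1.18]
d 0.0334 off-rail mm 0.05 z 0.0512 F [-0.8  1.8  0.4] M [-0.707 -0.004 -0.708] j [-0.52  0.96  0.73  1.7  -0.42  1.52 -1.15]
0.0574 [-0.0133  0.1481  0.0148]
0.0814 [-0.0192  0.1473  0.0205]
0.1054 [-0.0252  0.1455  0.0264]
0.1294 [-0.031   0.1432  0.0322]
```

```bash

python3 -m handwheel '[[-0.011,0.149,0.012,0,0,0],[-0.011,0.149,0.013,0,0,0],[-0.012,0.149,0.013,0,0,0],[-0.013,0.148,0.014,0,0,0],[-0.014,0.148,0.015,0,0,0],[-0.014,0.148,0.016,0,0,0],[-0.015,0.148,0.017,0,0,0],[-0.016,0.148,0.017,0,0,0]]' >/dev/null;  python3 nxt.py 0
python3 -m handwheel '[[-0.017,0.148,0.018,0,0,0],[-0.017,0.148,0.019,0,0,0],[-0.018,0.148,0.02,0,0,0],[-0.019,0.147,0.02,0,0,0],[-0.02,0.147,0.021,0,0,0],[-0.02,0.147,0.022,0,0,0],[-0.021,0.147,0.022,0,0,0],[-0.022,0.146,0.023,0,0,0]]' >/dev/null;  python3 nxt.py 5
```

```text
d 0.0574 off-rail mm 0.02 z 0.0512 F [0.  1.9 1.7] M [-0.707 -0.004 -0.708] j [-0.49  0.96  0.74  1.71 -0.4   1.51 -1.12]
d 0.0814 off-rail mm -0.03 z 0.0512 F [1.2 1.8 2.6] M [-0.707 -0.004 -0.708] j [-0.46  0.95  0.74  1.72 -0.38  1.49 -1.09]
0.1054 [-0.025   0.1453  0.0262]
0.1294 [-0.031   0.1432  0.0322]
0.1534 [-0.0368  0.1404  0.0379]
0.1774 [-0.0424  0.1371  0.0435]
0.2014 [-0.0479  0.1334  0.049 ]
```

```bash

python3 -m handwheel '[[-0.022,0.146,0.024,0,0,0],[-0.023,0.146,0.024,0,0,0],[-0.024,0.146,0.025,0,0,0],[-0.025,0.145,0.026,0,0,0],[-0.025,0.145,0.026,0,0,0],[-0.026,0.145,0.027,0,0,0],[-0.027,0.145,0.028,0,0,0],[-0.028,0.144,0.029,0,0,0]]' >/dev/null;  python3 nxt.py 0
python3 -m handwheel '[[-0.028,0.144,0.03,0,0,0],[-0.029,0.144,0.03,0,0,0],[-0.03,0.144,0.031,0,0,0],[-0.031,0.143,0.032,0,0,0],[-0.031,0.143,0.033,0,0,0],[-0.032,0.143,0.033,0,0,0],[-0.033,0.142,0.034,0,0,0],[-0.034,0.142,0.035,0,0,0]]' >/dev/null;  python3 nxt.py 0
python3 -m handwheel '[[-0.034,0.142,0.035,0,0,0],[-0.035,0.141,0.036,0,0,0],[-0.036,0.141,0.037,0,0,0],[-0.036,0.141,0.038,0,0,0],[-0.037,0.14,0.038,0,0,0],[-0.038,0.14,0.039,0,0,0],[-0.039,0.139,0.04,0,0,0],[-0.039,0.139,0.041,0,0,0]]' >/dev/null;  python3 nxt.py 5
```

```text
d 0.1054 off-rail mm 0.01 z 0.0512 F [1.1 2.5 2.3] M [-0.707 -0.004 -0.708] j [-0.43  0.95  0.75  1.73 -0.36  1.47 -1.06]
d 0.1294 off-rail mm -0.04 z 0.0512 F [0.1 1.8 1.2] M [-0.707 -0.004 -0.708] j [-0.4   0.95  0.76  1.74 -0.35  1.45 -1.03]
d 0.1534 off-rail mm -0.05 z 0.0512 F [1.5 1.9 3.3] M [-0.707 -0.004 -0.708] j [-0.38  0.95  0.76  1.76 -0.33  1.43 -1.  ]
0.1774 [-0.0422  0.1372  0.0432]
0.2014 [-0.0479  0.1334  0.0489]
0.2254 [-0.0532  0.1293  0.0542]
0.2494 [-0.0584  0.1248  0.0593]
0.2734 [-0.0633  0.1198  0.0643]
```

```bash

python3 -m handwheel '[[-0.04,0.139,0.041,0,0,0],[-0.041,0.138,0.042,0,0,0],[-0.041,0.138,0.042,0,0,0],[-0.042,0.137,0.043,0,0,0],[-0.042,0.137,0.044,0,0,0],[-0.043,0.137,0.044,0,0,0],[-0.044,0.136,0.045,0,0,0],[-0.045,0.136,0.046,0,0,0]]' >/dev/null;  python3 nxt.py 0
python3 -m handwheel '[[-0.045,0.135,0.046,0,0,0],[-0.046,0.135,0.047,0,0,0],[-0.047,0.134,0.048,0,0,0],[-0.048,0.134,0.049,0,0,0],[-0.048,0.133,0.049,0,0,0],[-0.049,0.133,0.05,0,0,0],[-0.05,0.132,0.051,0,0,0],[-0.05,0.132,0.051,0,0,0]]' >/dev/null;  python3 nxt.py 0
python3 -m handwheel '[[-0.051,0.131,0.052,0,0,0],[-0.052,0.131,0.053,0,0,0],[-0.052,0.13,0.053,0,0,0],[-0.053,0.13,0.054,0,0,0],[-0.054,0.129,0.055,0,0,0],[-0.054,0.128,0.055,0,0,0],[-0.055,0.128,0.056,0,0,0],[-0.055,0.127,0.056,0,0,0]]' >/dev/null;  python3 nxt.py 2
```

```text
d 0.1774 off-rail mm -0.04 z 0.0512 F [0.5 2.6 3.8] M [-0.707 -0.004 -0.708] j [-0.35  0.95  0.77  1.77 -0.31  1.41 -0.98]
d 0.2014 off-rail mm -0.04 z 0.0512 F [1.5 1.9 3.2] M [-0.707 -0.004 -0.708] j [-0.32  0.95  0.78  1.79 -0.29  1.39 -0.95]
d 0.2254 off-rail mm -0.08 z 0.0512 F [1.5 2.4 2.4] M [-0.707 -0.004 -0.708] j [-0.29  0.94  0.79  1.81 -0.27  1.36 -0.92]
0.2494 [-0.058   0.1249  0.0589]
0.2734 [-0.0633  0.1198  0.0643]
```

```bash

python3 -m handwheel '[[-0.056,0.127,0.057,0,0,0],[-0.057,0.126,0.058,0,0,0],[-0.057,0.126,0.058,0,0,0],[-0.058,0.125,0.059,0,0,0],[-0.058,0.125,0.059,0,0,0],[-0.059,0.124,0.06,0,0,0],[-0.06,0.123,0.06,0,0,0],[-0.06,0.123,0.061,0,0,0]]' >/dev/null;  python3 nxt.py 0
python3 -m handwheel '[[-0.06,0.122,0.062,0,0,0],[-0.02,0.04,0.02,0,0,0],[0,0,0,0,0,0]]' >/dev/null;  python3 nxt.py 0
python3 - <<'E'
from fit import *
s=get_image('scene');o=observe();M=rot(o['ee_rot']);B=o['position']+M@[.060,0,-.006]
print(B,proj(s,B),[(x['score'],np.array(x['point'])*[640,480]) for x in place_of('pen_tip','scene')],proj(s,[*line(0,np.array([.253]),np.load('scene.npy'))[0],.013]))
E
python3 -m handwheel '[[-0.1,0,-0.1,0,0,0],[-0.3,0,-0.3,0,0,0],[-0.7,0,-0.7,0,0,0],[-0.7,0,-0.7,0,0,0],[-0.7,0,-0.7,0,0,0],[-0.7,0,-0.7,0,0,0],[-0.7,0,-0.7,0,0,0],[0,0,0,0,0,0]]'
```

```text
d 0.2494 off-rail mm -0.03 z 0.0512 F [1.9 2.8 4.1] M [-0.707 -0.004 -0.708] j [-0.26  0.94  0.79  1.82 -0.26  1.34 -0.89]
d 0.2536 off-rail mm -0.01 z 0.0513 F [1.2 1.3 3. ] M [-0.707 -0.004 -0.707] j [-0.26  0.94  0.79  1.83 -0.25  1.33 -0.89]
[ 0.3813 -0.1994  0.0131] [312.4864 224.5966] [] [312.4843 224.742 ]
clock: 84.53
position: [0.3353, -0.1991, 0.1646]
ee_rot: [2.899, -0.007, -1.194]
force: [-0.1, 0.0, -0.5]
width: 0.189
gripper_force: 49.6
```

Clean pass, with the tip at 253 mm and off-rail under 0.5 mm throughout. Untilt, turn back and return to the tray.

```bash

python3 -m handwheel '[[0,0,-0.5,0,1,0],[0,0,-0.5,0,1,0],[0,0,-0.5,0,1,0],[0,0,0,0,1,0],[0,0,0,0,1,0],[0,0,0,0,1,0],[0,0,0,0,1,0],[0,0,0,0,1,0]]' >/dev/null
python3 -m handwheel '[[0,0,0,0,1,0],[0,0,0,0,1,0],[0,0,0,0,1,0],[0,0,0,0,0.22,0],[0,0,0,0,0,0]]' >/dev/null
python3 g.py .56 -.21 .16 90
```

```text
pos [ 0.3532 -0.1975  0.1841] yaw -90.1 tool z [-0.001 -0.004 -1.   ] shift units [10.34  0.61  1.2 ] turn units 44.98 alt -0.02 j7 -0.95
```

```bash

python3 -m handwheel '[[1,0,0,0,0,0],[1,0,0,0,0,0],[1,0,0,0,0,0],[1,0,0,0,0,0],[1,0,0,0,0,0],[1,0,0,0,0,0],[1,0,0,0,0,0],[1,0,0,0,0,0]]' >/dev/null
for i in 1 2 3 4 5; do python3 -m handwheel '[[0.3,0,0,0,0,-1],[0,0,0,0,0,-1],[0,0,0,0,0,-1],[0,0,0,0,0,-1],[0,0,0,0,0,-1],[0,0,0,0,0,-1],[0,0,0,0,0,-1],[0,0,0,0,0,-1]]' >/dev/null; done
python3 -m handwheel '[[0,0,0,0,0,-1],[0,0,0,0,0,-1],[0,0,0,0,0,-1],[0,0,0,0,0,-1],[0,0,0,0,0,-1],[0,0,0,0,0,0]]' >/dev/null
python3 g.py .6135 -.211 .04 89.8
python3 - <<'E'
from h import *
t=get_image('top');s=get_image('scene')
for n,c in(('top',t),('scene',s)):
    for r in trace('pen_tray',n)[:1]:
        rr=cv2.minAreaRect(cv2.findNonZero(r['region'].astype(np.uint8)));print(n,r['score'],rr,onz(c,*rr[0],.01))
E
```

```text
pos [ 0.524  -0.1786  0.1824] yaw 90.2 tool z [-0.005 -0.005 -1.   ] shift units [-4.5  -1.6   7.11] turn units 0.09 alt -44.91 j7 1.85
top 0.63 ((372.5019836425781, 138.9688720703125), (6.113072395324707, 20.335323333740234), 3.5763344764709473) [ 0.68703406 -0.17311663  0.01      ]
scene 0.93 ((237.02114868164062, 257.0824279785156), (26.9299373626709, 83.3927001953125), 64.29004669189453) [ 0.62380623 -0.21537534  0.01      ]
```

```bash

python3 -m handwheel '[[-0.9,-0.32,0,0,0,0],[-0.9,-0.32,0,0,0,0],[-0.9,-0.32,0,0,0,0],[-0.9,-0.32,0,0,0,0],[-0.8,-0.32,0,0,0,0.09],[0,0,0,0,0,0]]' >/dev/null
python3 -m handwheel '[[0,0,0.5,0,0,0],[0,0,1,0,0,0],[0,0,1,0,0,0],[0,0,1,0,0,0],[0,0,1,0,0,0],[0,0,1,0,0,0],[0,0,1,0,0,0],[0,0,0.5,0,0,0]]' >/dev/null
python3 -m handwheel '[[0,0,0.5,0,0,0],[0,0,0.2,0,0,0],[0,0,0,0,0,0]]' >/dev/null
python3 g.py .6115 -.211 .0072 89.8
for i in 1 2 3 4 5 6; do python3 -m handwheel '[[0,0,0.1,0,0,0],[0,0,0,0,0,0]]'|grep -E 'pos|force: \[' | tr '\n' ' '; echo; done
```

```text
pos [ 0.611  -0.2117  0.0292] yaw 89.6 tool z [-0.003 -0.006 -1.   ] shift units [-0.03  0.04  1.1 ] turn units -0.05 alt 44.95 j7 1.88
position: [0.612, -0.2121, 0.0285] force: [-0.2, 0.2, -0.4] 
position: [0.6118, -0.2119, 0.0262] force: [-0.8, -0.1, -1.6] 
position: [0.6115, -0.2119, 0.0238] force: [1.4, 0.4, -1.1] 
position: [0.6113, -0.2119, 0.0215] force: [-0.7, 0.1, -0.5] 
position: [0.6113, -0.2119, 0.0195] force: [-0.1, -0.0, -0.3] 
position: [0.6113, -0.2119, 0.0175] force: [-0.8, 1.1, -1.0]
```

```bash

python3 -m handwheel '[[0,0,0.1,0,0,0],[0,0,0.1,0,0,0],[0,0,0.1,0,0,0],[0,0,0,0,0,0]]'|grep -E 'pos|force: \[' | tr '\n' ' '
for i in 1 2 3; do python3 -m handwheel '[[0,0,0.07,0,0,0],[0,0,0,0,0,0],[0,0,0,0,0,0]]'|grep -E 'pos|force: \[' | tr '\n' ' '; echo; done
```

```text
position: [0.6112, -0.2119, 0.0113] force: [0.1, 0.5, -0.2] position: [0.6115, -0.212, 0.0104] force: [-0.3, 0.2, -0.7] 
position: [0.6115, -0.212, 0.009] force: [-0.3, 0.2, -1.0] 
position: [0.6114, -0.212, 0.0076] force: [0.7, -0.1, -0.7]
```

```bash

python3 -m handwheel '[[0,0,0.03,0,0,0],[0,0,0,0,0,0]]'|grep -E 'pos|force: \['
python3 -m handwheel '[[0,0,0,0,0,0],[0,0,0,0,0,0],[0,0,0,0,0,0],[0,0,0,0,0,0],[0,0,0,0,0,0]]' 0.33
python3 -m handwheel '[[0,0,-0.3,0,0,0],[0,0,-0.6,0,0,0],[0,0,-1,0,0,0],[0,0,-1,0,0,0],[0,0,-1,0,0,0],[0,0,-1,0,0,0],[0,0,-1,0,0,0],[0,0,-1,0,0,0]]' >/dev/null
for i in 1 2; do python3 -m handwheel '[[1,0,-0.3,0,0,0],[1,0,-0.3,0,0,0],[1,0,0,0,0,0],[1,0,0,0,0,0],[1,0,0,0,0,0],[0.6,0,0,0,0,0]]' >/dev/null; done
python3 g.py .45 -.2 .2 90; python3 w.py
python3 - <<'E'
from h import *
t=get_image('top');s=get_image('scene')
a=cv2.resize(t['image'][80:300,180:480,::-1],None,fx=1.33,fy=1.33);b=cv2.resize(s['image'][180:400,150:450,::-1],None,fx=1.33,fy=1.33,interpolation=cv2.INTER_CUBIC)
cv2.imwrite('pics/final.png',np.hstack([a,b]))
E
```

```text
position: [0.6115, -0.2121, 0.0072]
force: [-1.0, -0.8, 2.4]
clock: 94.4
position: [0.6115, -0.212, 0.007]
ee_rot: [-0.011, -3.14, 0.01]
force: [0.6, 0.2, 0.5]
width: 0.331
gripper_force: 0.0
pos [ 0.3858 -0.2096  0.1703] yaw 89.5 tool z [-0.001 -0.006 -1.   ] shift units [-3.2   0.5  -1.49] turn units -0.11 alt 44.89 j7 1.97
tank_wagon 0.47 ((445.0, 167.5), (17.0, 14.0), 90.0) [ 0.60143706 -0.34949641  0.057     ]
tank_wagon 0.15 ((149.5, 229.0), (42.0, 45.0), 90.0) [0.45222028 0.39496719 0.057     ]
timber_wagon 0.94 ((196.4463348388672, 324.0829162597656), (19.206836700439453, 44.280487060546875), 77.90524291992188) [0.21393712 0.27362211 0.057     ]
brake_van 0.61 ((309.5, 139.0), (44.0, 17.0), 90.0) [ 0.67748961 -0.01039639  0.057     ]
```

View pics/final.png

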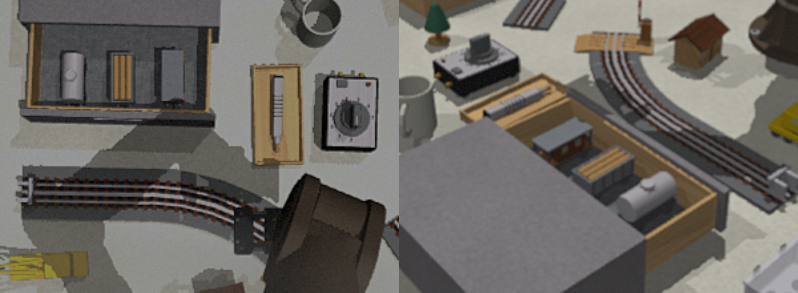

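The final picture shows the three wagons upright in the drawer at (73,78), (120,78) and (172,75). The pen lies flat in its tray at (278,115), the knob is at off, and the track is clear.

```bash
python3 -c "
from cell import *
print(sign_off())"
```

```text
the job is handed in; nothing more can be done
None
```

The job is done and handed in: the knob is at off, the three wagons stand in the drawer, the centre rail is cleaned from buffer stop to crossing (tip under 0.5 mm off centre at each check), and the pen lies flat in its tray; `sign_off()` returned no verdict.

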